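# Lock away the ink refill bottles

### The arm

A 7-joint arm with a two-finger parallel gripper is mounted at the origin on the work surface. World frame = base frame: x ahead of the robot, y to its left, z up, the work surface at z = 0. Lengths are in m, angles in rad, forces in N, time in s.
With the tool pointing down it reaches from about 0.4 to 0.85 m from the base axis. Payload 4.4 kg.
Tool frame: the origin (TCP) lies on the mounting face of the last link; the fingertips stand 199 mm ahead of it and the grasp point (between the pads) lies 180 mm ahead of it (r.finger_overhang is the z of the fingertips in the tool frame, in m); z points along the fingers, y is the line along which they close (so a half turn about z gives the same grasp; the last joint's range is limited). The gripper opens to 94 mm and grips with 3 to 60 N. Pads are 16 mm wide; open, the fingers measure 119 mm over their backs; the gripper's body (75 mm by 177 mm) begins 78 mm behind the grasp point.
Start: joints at [-1.329, 0.628, 0.038, 1.517, -0.027, 0.996, -0.02], TCP at [0.197, 0.619, 0.405] pointing down, gripper open.
Joint ranges: [-3.06, 3.06], [-0.37, 2.12], [-1.25, 1.32], [0.18, 2.47], [-1.1, 4.24], [0.23, 1.98], [-2.94, 2.94]. Speed limits (rad/s): [2.57, 2.57, 3.14, 3.14, 3.14, 3.14, 3.14].

### API

Orientations are given as a rotation vector (axis times angle).
In Python, from workcell import r, vision, hand_in, models gives the robot as it stands. The module is installed in compiled form; this text tells all that it offers.
- The arm moves only by the shell command python3 -m inch 'ROWS' [FORCE]. ROWS is text: rows parted by semicolons, each of 7 numbers parted by spaces: the opening in per cent of the stroke, from 0 (shut) to 100 (fully open), then the shift along the tool's x, y, z in units of 50 mm (1.0 is 50 mm), then the turn, a rotation vector about the tool's x, y, z in units of 5 degrees (1.0 is 5 degrees). A call has 1 to 10 rows; each row is the pose to reach, as a shift and turn from the pose commanded when the call began, along the tool's axes at that moment; what a row does not reach only later rows make up. A row lasts 1/10 s, in which the tool goes at most 50 mm and 8.59 degrees, less where a joint would pass 70% of its speed; a pose out of reach is approached as far as the arm can. A call with a gripper value outside its range is refused whole. The fingers move at their own pace and stop on an object; FORCE is the grip in N (left out, the last holds). Time passes only in rows, so rows that repeat a pose let the fingers close. It gives the time, the measured TCP pose, the force, the opening and the grip force at its end, in the units of the state.
- r.get_obs(): the state, without advancing time (a new reading comes with each control period).
- vision.snapshot(name): name is "scene" or "top" or "wrist"; returns a dict with "img" (480x640x3 uint8, red, green, blue), "range_z" (480x640 float32, m along the optical axis (not along the pixel's ray), 0 where there is no reading), "fx", "fy", "cx", "cy" (pixels), "position" and "attitude" of the camera in the world. Camera axes: x right, y up, looking along -z (the intrinsics and any distortion apply to the point x, -y, -z); pixel columns grow to the right and rows downward; lengths in m; the calibration is good to about 2 mm. The wrist camera is an equidistant fisheye: a pixel r from the principal point sees the ray r / f radians off the axis. A picture is of the moment at which its call begins.
- hand_in(): hands the job in; it is judged then, once.
Trained networks look in a picture, given as the dict that the camera call returned (one of the last four; its "shot" number tells which), for a name from the list of things; names that differ only in an ending like _2 or _b are one class to them, and where a whole thing is asked for, a point or a joint stands for the part that bears it (a point fixed in the world has none). Each returns a list of dicts, best first, with "score" (0 to 1); they miss things now and then, are a little off and sometimes report something else, mostly with a low value. They report only what shows in the picture. A call takes as long as a camera call. They do not tell look-alikes from the thing itself.
- models.search_frame(thing, picture): "rect" ([left, top, right, bottom] in pixels, round what is visible of it).
The state is a dict: "t": time; "qpos": joint angles; "joint_velocities": joint speeds; "effort": joint torques, N m; "eef_pos": TCP position; "tool_rot": TCP orientation; "ft_force": force on the tool from outside, world axes, zero at the start; "ft_torque": the same for the moment, N m; "gripper_width": opening from 0.0 (shut) to 1.0 (fully open); "grasp_force": force on a finger pad.
Only numpy, scipy, OpenCV 4.12 (cv2) and the standard library are available. Lean on these libraries where they do the work, as an engineer would, in place of code of your own. Each camera call takes 0.05 s, during which the arm holds its last target. There are 200 camera calls.

### The job

Put every ink refill bottle that has toppled over on the desk into the open supply chest, one to a compartment, each standing upright on its base with the cap up so that it cannot leak. Then close the lid, swing the hasp down over its staple until it lies flat against the chest, and drop the retaining pin from the pen block through the staple until its collar rests on it. Leave the mug and the mouse where they are.

Things in the scene. Friction and masses are not known exactly. Their poses are not given: they have to be found in the camera images.
- chest: Plywood chest, fixed: open box 170 mm deep (its x) x 280 long (y) x 150 high, walls and floor 10 mm. Origin: centre of its underside; z up. Front, with staple: -x face; lid hinge: top of the +x face. Inside, a low rack (its top 75 mm above the desk) makes 3 compartments in a row, centres x = 0, y = -88, 0, +88 mm, each 70 mm in x, 80 to 84 mm in y, open down to the floor at z = 10 mm.
- lid (a joint): Angle of the lid (a 12 mm plywood panel covering the whole top, 170 x 280 mm, 0.4 kg): 0 closed and lying on the rim, its top then 163 mm above the desk; it grows as the lid opens, 1.57 standing straight up, at most 1.95. The lid has a stiff hinge and stays where it is left; moving it takes about 2 to 6 N at its free edge.
- lid_hinge (a point): A point on the lid's hinge line, at the middle of its length: the line runs along the chest's y axis through the +x top edge, 150.5 mm above the desk (x = +85 mm in the chest's frame). It is the inner (lower) corner of the lid panel: the panel runs 170 mm from here, and its outer (upper) face is 12 mm further out.
- lid_edge (a point): Middle of the lid's free front edge, at half its thickness, 170 mm from the hinge line.
- hasp (a joint): Angle of the steel hasp relative to the lid. With the lid closed: 0 hanging straight down, flat against the chest's front with the staple through its slot; 1.57 sticking straight out from the front; 3.14 straight up; 4.45 (its limit) almost folded back flat on the lid. Stiff: it stays where it is left, and about 1 N at its end moves it.
- hasp_hinge (a point): Middle of the hasp's hinge line, which runs along the lid's front edge, 5 mm in front of it; with the lid closed it is at x = -90 mm, z = 156.5 mm in the chest's frame. The hasp leaf is 56 mm wide (along the chest's y), 60 mm long from the hinge and 4 mm thick, with a 31 x 12 mm slot 28 mm from the hinge and a small 4 mm lip turned out at its free end.
- hasp_end (a point): Middle of the hasp's free end, 60 mm from its hinge line.
- staple_eye (a point): Where the pin's axis should pass, level with the top of the staple's bars: 21 mm before the chest's front face, 131.5 mm above the desk. The staple is a level U of 6 mm bar, 27 mm wide, sticking 35 mm out, its eye open up and down: before the closed hasp 15 mm are free along the chest's y and 22 mm outwards, this point being 14 mm out from the hasp's face.
- pin: Retaining pin, 115 mm, 0.06 kg: 8 mm steel shank 50 mm long with tapered tip, above it a collar 24 mm across and 5 mm thick, then a black round handle 18 mm across and 60 mm long. Origin: the tip; z runs from tip to handle. It starts upright in a bore of the pen block, tip 20 mm above the desk, collar on the block's top; it must rise 52 mm to clear the block.
- pin_collar (a point): Centre of the underside of the pin's collar, 50 mm up from its tip.
- pen_block: Solid light wooden pen block, fixed to the desk, 75 mm (its x) by 160 mm (its y) by 70 mm high, origin at the centre of its underside. The pin stands in the bore at y = +52 mm; a black pen (x 12, y -22 mm) and a grey marker (x -14, y -55 mm) stand in the others, sticking out up to 46 mm above the block.
- bottle1: Ink refill bottle, about 0.16 kg: white square body 46 x 46 x 80 mm, then a 26 mm neck and a round grey cap, 30 mm across, at x = 88 to 116 mm; 116 mm long in all. Origin: centre of its base; its x axis runs from the base to the cap. It starts lying on a flat side, x level; upright, x points up. Some starts have only two of the three bottles.
- bottle2: A second ink refill bottle, just like bottle1.
- bottle3: A third ink refill bottle, just like bottle1.
- mug: White mug with a handle, 80 mm across and 92 mm high, origin at the centre of its underside; a bystander.
- mouse: Grey computer mouse, 62 x 105 x 27 mm, origin at the centre of its underside; a bystander.
Things that resemble listed ones, but are neither listed nor needed, are in the scene too. What is shaped like the bottle3 but yellow is not meant.

How it is judged:
On the way, in this order (a step that is already met when the one before it is completed fails the run):
1. every bottle stands upright on the chest's floor (z of bottle1 in the frame of chest between 0.004 and 0.02 m and x of bottle1 in the frame of chest between -0.062 and 0.062 m and y of bottle1 in the frame of chest between -0.117 and 0.117 m and angle between each of bottle1, bottle2, bottle3's own x axis and vertical below 0.15 rad and z of bottle2 in the frame of chest between 0.004 and 0.02 m and x of bottle2 in the frame of chest between -0.062 and 0.062 m and y of bottle2 in the frame of chest between -0.117 and 0.117 m and z of bottle3 in the frame of chest between 0.004 and 0.02 m and x of bottle3 in the frame of chest between -0.062 and 0.062 m and y of bottle3 in the frame of chest between -0.117 and 0.117 m), for 0.2 s.
2. the lid is closed over the bottles, the hasp still open (value of joint lid below 0.05 rad and value of joint hasp above 0.3 rad), for 0.2 s.
3. the hasp is swung down over the staple (value of joint lid below 0.05 rad and value of joint hasp below 0.15 rad), for 0.2 s.
4. the pin is down through the staple (all of step 3 and horizontal distance between pin_collar and staple_eye below 0.01 m and z of pin_collar in the frame of chest below 0.138 m and z of pin in the frame of chest between 0.06 and 0.092 m and angle between pin's own z axis and vertical below 0.3 rad), for 0.2 s.
At the end, for the whole second after the job is handed in: Every bottle stands in the chest on its floor, cap up within 0.15 rad; the lid is shut (under 0.05 rad), the hasp down (under 0.15 rad), and the pin is through the staple, collar within 6 mm of resting on it and within 10 mm of the eye, leaning less than 0.3 rad; all at rest (all of step 1 and all of step 4 and linear speed of each of pin, bottle1, bottle2, bottle3 below 0.02 m/s); the robot touches nothing.
It fails at once if the mug is shifted by more than 30 mm (distance of mug from where it was at the start of the episode above 0.03 m).
It fails at once if the mouse is shifted by more than 30 mm (distance of mouse from where it was at the start of the episode above 0.03 m).
Of bottle1, bottle2, bottle3 only 2 to 3 are there at a start; the rules pass over those that are not, and their reading is None.
At some moment in a run one of bottle1, bottle2, bottle3 may be knocked a few centimetres aside while the robot is not near it.
It also fails if it takes over 210 s, if anything falls off the work surface, if the arm or the gripper's body presses on something with over 40 N, if the wrist force passes 120 N, or if a joint passes its speed limit or range.

## Working session

There is one attempt and no reset: what is moved stays moved. The work goes in short steps, Python scripts to look and compute and a shell command to move; the robot and the scene stay as the last step left them, time stands still between calls to the robot, and variables do not carry over. Pictures are saved under pics/ and viewed, at most 14 in all, crops included, and the job is handed in when it is done.

```bash
mkdir -p pics; cat > h.py <<'E'
import numpy as np, cv2
from scipy.spatial.transform import Rotation as R
from workcell import r, vision, hand_in, models
def att(s):
    a=np.array(s["attitude"],float)
    return a if a.shape==(3,3) else (R.from_rotvec(a) if a.size==3 else R.from_quat(a)).as_matrix()
def cloud(s):
    z=s["range_z"]; v,u=np.mgrid[0:480,0:640]
    P=np.stack([(u-s["cx"])/s["fx"]*z,-(v-s["cy"])/s["fy"]*z,-z],-1)
    W=P@att(s).T+np.array(s["position"]); W[z==0]=np.nan
    return W
def save(img,n): cv2.imwrite("pics/"+n,cv2.cvtColor(img,cv2.COLOR_RGB2BGR))
E
python3 - <<'E'
from h import *
o=r.get_obs(); print({k:np.round(v,3) for k,v in o.items()}, r.finger_overhang)
for n in ("scene","top"):
    s=vision.snapshot(n); save(s["img"],n+"0.png"); np.save(n+"0.npy",cloud(s))
    print(n,{k:s[k] for k in s if k not in("img","range_z")})
    W=cloud(s)
    for t in ("bottle1","pin","pen_block","mug","mouse","chest","lid","hasp"):
        for d in models.search_frame(t,s)[:6]:
            l,tp,rr,b=map(int,d["rect"]); w=W[max(0,(tp+b)//2-2):(tp+b)//2+3,max(0,(l+rr)//2-2):(l+rr)//2+3]
            print(t,round(d["score"],2),[l,tp,rr,b],np.round(np.nanmedian(w.reshape(-1,3),0),3))
E
```

```text
{'t': np.float64(0.0), 'qpos': array([-1.329,  0.629,  0.038,  1.518, -0.027,  0.996, -0.02 ]), 'joint_velocities': array([ 0.003,  0.001,  0.001, -0.003,  0.001, -0.002, -0.001]), 'effort': array([-0.0000e+00, -5.4973e+01,  1.1440e+00, -1.8663e+01, -5.2000e-02,
        2.4000e-02,  0.0000e+00]), 'eef_pos': array([0.197, 0.619, 0.404]), 'tool_rot': array([-4.820e-01, -3.104e+00,  3.000e-03]), 'ft_force': array([-0.464,  0.45 ,  0.958]), 'ft_torque': array([0.034, 0.001, 0.032]), 'grasp_force': np.float64(0.0), 'gripper_width': np.float64(1.001)} 0.1992
scene {'fx': 485.3285669560286, 'fy': 485.3285669560286, 'cx': 327.9188078807004, 'cy': 231.38681928682985, 'position': array([ 1.10262629, -0.505893  ,  0.6777562 ]), 'attitude': array([0.92344656, 0.40419166, 0.75773917]), 'shot': 1}
bottle1 0.93 [299, 243, 350, 284] [0.483 0.054 0.037]
bottle1 0.88 [379, 208, 409, 242] [0.489 0.278 0.042]
bottle1 0.71 [404, 237, 451, 269] [0.617 0.24  0.044]
bottle1 0.7 [304, 182, 329, 216] [0.268 0.221 0.041]
bottle1 0.63 [468, 208, 491, 249] [0.633 0.421 0.036]
pin 0.75 [376, 202, 410, 240] [0.479
[... 888 characters left out ...]
.046]
bottle1 0.88 [171, 185, 212, 222] [0.606 0.44  0.046]
bottle1 0.81 [240, 315, 271, 360] [0.252 0.246 0.047]
bottle1 0.76 [299, 248, 344, 273] [0.456 0.08  0.048]
pin 0.51 [294, 163, 302, 178] [0.683 0.145 0.114]
pin 0.26 [473, 138, 535, 270] [ 0.56  -0.328  0.263]
pen_block 0.69 [285, 156, 349, 209] [0.667 0.096 0.07 ]
mug 0.43 [471, 137, 532, 272] [ 0.564 -0.326  0.251]
mouse 0.62 [520, 185, 532, 220] [ 0.553 -0.358  0.306]
mouse 0.55 [279, 141, 318, 163] [0.769 0.154 0.026]
chest 0.59 [395, 141, 529, 279] [ 0.606 -0.303  0.031]
lid 0.8 [472, 138, 533, 271] [ 0.562 -0.327  0.254]
lid 0.41 [523, 187, 531, 220] [ 0.553 -0.365  0.294]
hasp 0.55 [523, 186, 533, 220] [ 0.555 -0.368  0.293]
```

View pics/scene0.png

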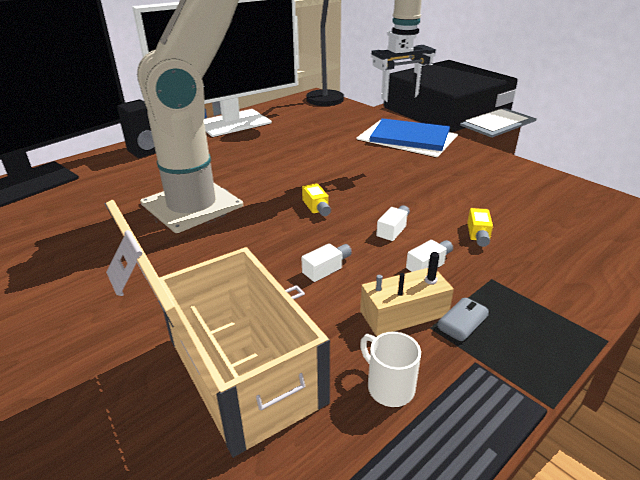

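View pics/top0.png

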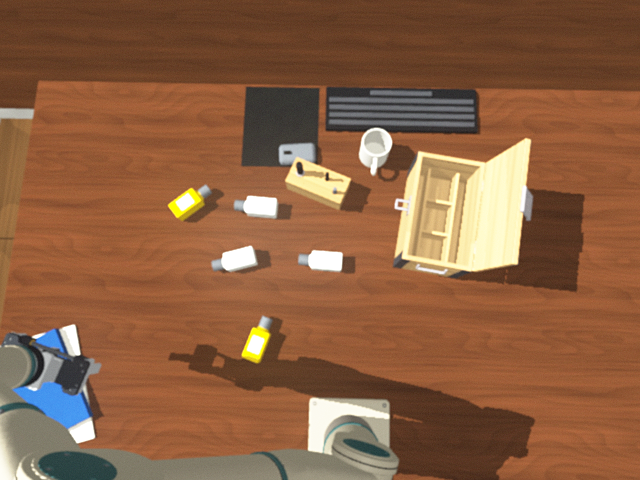

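Scene (and top view): three white bottles lie at top-view pixels (258,208), (236,260) and (323,261). The yellow look-alikes at (186,204) and (257,341) are ruled out by colour. The chest is at (440,210) with its lid open, the staple is at (402,205), and the pin's black handle is in the block at (299,169).

```bash
cat >> h.py <<'E'
def bottles(s):
    W=cloud(s); I=s["img"].astype(int); mx=I.max(-1); mn=I.min(-1)
    white=((mn>150)&(mx-mn<40)&(W[...,2]>.03)&(W[...,2]<.06)).astype(np.uint8)
    n,L,st,_=cv2.connectedComponentsWithStats(white); out=[]
    for i in range(1,n):
        if st[i,4]<150: continue
        P=W[L==i]; (c,sz,a)=cv2.minAreaRect((P[:,:2]*1000).astype(np.float32)); c=np.array(c)/1000
        if not(.065<max(sz)/1000<.1): continue
        a=np.deg2rad(a if sz[0]>sz[1] else a+90); d=np.array([np.cos(a),np.sin(a)])
        rel=W[...,:2]-c; al=rel@d; ac=np.abs(rel@[-d[1],d[0]])
        m=(W[...,2]>.02)&(ac<.015)
        if (m&(al<-.05)&(al>-.075)).sum()>(m&(al>.05)&(al<.075)).sum(): d=-d
        out.append((c,d,sz))
    return out
def show_b(s):
    o=r.get_obs()
    for c,d,sz in bottles(s):
        print("body c",np.round(c,3),"axis deg",round(np.degrees(np.arctan2(d[1],d[0])),1),"sz",np.round(sz),"grip(x104)",np.round(c+d*.064,3))
def go(p,yaw=None,rv=None):
    """tool-frame row to put the grasp point at p; yaw: world dir (deg) of tool y, tool down"""
    o=r.get_obs(); Rc=R.from_rotvec(o["tool_rot"])
    if rv is None:
        if yaw is None: Rt=Rc
        else:
            best=None
            for k in (0,180):
                y=np.deg2rad(yaw+k); Y=np.array([np.cos(y),np.sin(y),0]); Z=np.array([0,0,-1]); 
                q=R.from_matrix(np.stack([np.cross(Y,Z),Y,Z],1)); m=(Rc.inv()*q).magnitude()
                if best is None or m<best[0]: best=(m,q)
            Rt=best[1]
    else: Rt=R.from_rotvec(rv)
    tcp=np.array(p)-Rt.apply([0,0,.18])
    print("row shift",np.round(Rc.inv().apply(tcp-o["eef_pos"])/.05,2),"turn",np.round(np.degrees((Rc.inv()*Rt).as_rotvec())/5,2),"q",np.round(o["qpos"],2))
E
python3 - <<'E'
from h import *
s=vision.snapshot("top"); show_b(s); W=cloud(s); I=s["img"].astype(int)
# chest rim
m=(abs(W[...,2]-.15)<.006)&(W[...,1]<-.05)&(W[...,1]>-.45)
P=(W[m][:,:2]*1000).astype(np.float32); print("rim",len(P),cv2.minAreaRect(P))
# lid pts
v,u=np.mgrid[0:480,0:640]
m=(u>470)&(u<525)&(v>135)&(v<275)&(W[...,2]>.18)
P=W[m]; c=P.mean(0); n=np.linalg.svd(P-c,full_matrices=False)[2][2]; print("lid",c,n,"maxz",np.nanmax(P[:,2]))
# staple
m=(u>392)&(u<412)&(v>195)&(v<215)&(W[...,2]>.11); print("staple",W[m].mean(0),W[m].min(0),W[m].max(0))
m=(u>515)&(u<540)&(v>180)&(v<225)&(W[...,2]>.2);print("hasp",[np.round(x,3) for x in (W[m].min(0),W[m].max(0))])
# pen block
m=(abs(W[...,2]-.07)<.005)&(W[...,0]>.55)&(W[...,1]>-.02)&(W[...,1]<.2); print("block",cv2.minAreaRect((W[m][:,:2]*1000).astype(np.float32)))
m=(W[...,2]>.125)&(W[...,0]>.55)&(W[...,1]>-.02)&(W[...,1]<.2); print("pin top",W[m].mean(0),m.sum())
E
```

```text
rim 1658 ((368.0244140625, -193.25204467773438), (180.07049560546875, 702.5762939453125), 81.60616302490234)
lid [ 0.54815783 -0.32611345  0.26120175] [-0.15246578 -0.9673777  -0.20232293] maxz 0.32915401698440394
staple [ 0.58727371 -0.12882585  0.13680389] [ 0.56143935 -0.14400072  0.11100405] [ 0.61976128 -0.10407807  0.15428595]
hasp [array([ 0.501, -0.383,  0.271]), array([ 0.602, -0.328,  0.329])]
block ((922.8770751953125, 92.70158386230469), (191.01318359375, 622.2702026367188), 87.05437469482422)
pin top [0.68996467 0.14419257 0.13336127] 40
```

```bash
sed -i 's/mn>150/mn>120/; s/\.065<max(sz)\/1000<\.1/.055<max(sz)\/1000<.11/' h.py; python3 - <<'E'
from h import *
s=vision.snapshot("top"); W=cloud(s); I=s["img"].astype(int)
for u,v in ((262,208),(240,260),(325,262)): print(I[v,u],W[v,u])
show_b(s)
m=(abs(W[...,2]-.15)<.006)&(W[...,1]<-.05)&(W[...,1]>-.45)&(W[...,0]>.4)&(W[...,0]<.85)
P=(W[m][:,:2]*1000).astype(np.float32); print("rim",len(P),cv2.minAreaRect(P))
m=(abs(W[...,2]-.07)<.005)&(W[...,0]>.55)&(W[...,0]<.8)&(W[...,1]>-.02)&(W[...,1]<.2); print("block",cv2.minAreaRect((W[m][:,:2]*1000).astype(np.float32)))
E
```

```text
[255 255 255] [0.5955532  0.24450311 0.04973031]
[255 255 255] [0.4514468  0.2965081  0.04825111]
[255 255 255] [0.45121469 0.06970543 0.04924386]
rim 1670 ((573.8428344726562, -223.50439453125), (175.62159729003906, 282.44677734375), 80.92462158203125)
block ((671.7757568359375, 96.15228271484375), (160.1243133544922, 77.27734375), 68.40741729736328)
```

```bash
python3 - <<'E'
from h import *
s=vision.snapshot("top"); W=cloud(s); I=s["img"].astype(int); mx=I.max(-1); mn=I.min(-1)
white=((mn>120)&(mx-mn<40)&(W[...,2]>.03)&(W[...,2]<.06)).astype(np.uint8)
n,L,st,_=cv2.connectedComponentsWithStats(white)
for i in range(1,n):
    if st[i,4]>100:
        P=W[L==i]; print(st[i],cv2.minAreaRect((P[:,:2]*1000).astype(np.float32)))
E
```

```text
[363 134  25  16 122] ((796.4848022460938, -66.07748413085938), (69.54813385009766, 29.83983612060547), 75.20960235595703)
[176 193  18  17 172] ((609.1204223632812, 457.72369384765625), (33.73906326293945, 42.409423828125), 43.07416915893555)
[234 197  43  19 620] ((604.5869750976562, 267.4275207519531), (116.48050689697266, 46.974056243896484), 86.89400482177734)
[211 247  45  24 641] ((452.45501708984375, 318.7708435058594), (46.70813751220703, 115.64679718017578), 15.668604850769043)
[298 251  44  20 653] ((457.6226501464844, 85.05694580078125), (115.5236587524414, 46.46827697753906), 85.96793365478516)
[247 335  17  19 208] ((233.15309143066406, 244.75027465820312), (32.384132385253906, 42.10863494873047), 68.69644165039062)
```

```bash
python3 - <<'E'
t=open('h.py').read()
t=t.replace(".055<max(sz)/1000<.11",".1<max(sz)/1000<.13")
i=t.index("        rel=W"); j=t.index("        out.append")
t=t[:i]+"""        rel=P[:,:2]-c; al=rel@d; ac=rel@[-d[1],d[0]]
        if np.ptp(ac[al>.035])>np.ptp(ac[al<-.035]): d=-d
"""+t[j:]
t=t.replace("c+d*.064","c+d*.046")
open('h.py','w').write(t)
E
python3 - <<'E'
from h import *
s=vision.snapshot("top"); show_b(s)
save(cv2.resize(s["img"][150:290,150:360],None,fx=3.5,fy=3.5,interpolation=2),"crop1.png")
go([.46,.131,.25],-4); print(r.get_obs()["eef_pos"])
E
```

```text
body c [0.605 0.267] axis deg 86.8 sz [115.  48.] grip(x104) [0.608 0.313]
body c [0.452 0.319] axis deg 106.6 sz [ 48. 115.] grip(x104) [0.439 0.363]
body c [0.458 0.085] axis deg 86.2 sz [116.  47.] grip(x104) [0.461 0.131]
row shift [-7.97 -7.72 -0.51] turn [-0.   -0.   15.27] q [-1.33  0.63  0.04  1.52 -0.03  1.   -0.02]
[0.19690445 0.61947305 0.4046691 ]
```

View pics/crop1.png

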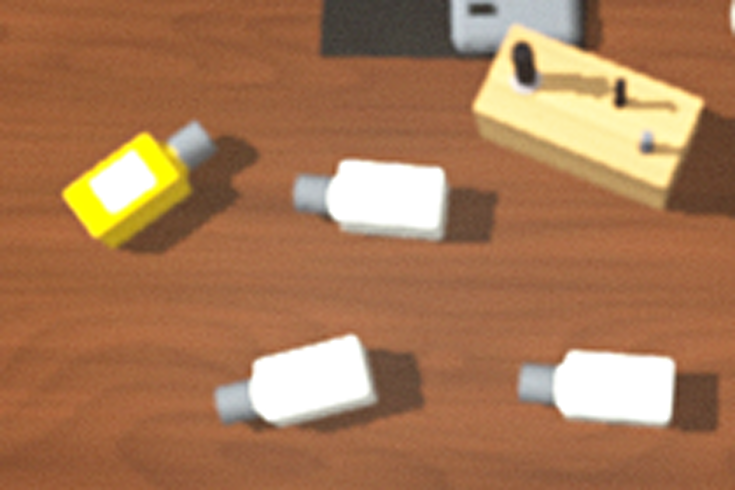

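The crop confirms three white bottles with grey caps to the left (world +y). The yellow one is the look-alike. I'll start with the one at (323,261).

```bash
python3 -m inch '100 -8 -7.7 -0.5 0 0 15.3;100 -8 -7.7 -0.5 0 0 15.3;100 -8 -7.7 -0.5 0 0 15.3;100 -8 -7.7 -0.5 0 0 15.3;100 -8 -7.7 -0.5 0 0 15.3;100 -8 -7.7 -0.5 0 0 15.3;100 -8 -7.7 -0.5 0 0 15.3;100 -8 -7.7 -0.5 0 0 15.3;100 -8 -7.7 -0.5 0 0 15.3;100 -8 -7.7 -0.5 0 0 15.3' 5; python3 - <<'E'
from h import *
go([.461,.131,.12],-4)
E
```

```text
t: 2.1
eef_pos: [0.4355, 0.1787, 0.4276]
tool_rot: [2.303, 2.137, 0.001]
ft_force: [1.1, 0.5, 0.6]
gripper_width: 1.0
grasp_force: 0.0
row shift [-0.91  0.58  2.55] turn [ 0.01 -0.01 -0.06] q [-0.79  0.37  0.46  1.98 -0.22  0.84 -0.28]
```

```bash
python3 -m inch '100 -0.9 0.6 1 0 0 0;100 -0.9 0.6 2 0 0 0;100 -0.9 0.6 2.5 0 0 0;100 -0.9 0.6 2.5 0 0 0;100 -0.9 0.6 2.5 0 0 0' ; python3 - <<'E'
from h import *
s=vision.snapshot("wrist"); save(s["img"],"w1.png"); print({k:s[k] for k in s if k not in("img","range_z")})
go([.461,.131,.023],-4)
E
```

```text
t: 2.6
eef_pos: [0.4617, 0.1333, 0.3025]
tool_rot: [-2.3, -2.139, 0.001]
ft_force: [0.4, 0.7, -0.0]
gripper_width: 1.001
grasp_force: 0.0
{'fx': 371.64829954431775, 'fy': 371.64829954431775, 'cx': 320.15658317659387, 'cy': 241.8473578401112, 'position': array([0.46725381, 0.2077257 , 0.28276497]), 'attitude': array([-0.25851525,  0.00996835, -0.0729136 ]), 'shot': 7}
row shift [-0.06 -0.02  2.01] turn [ 0.02 -0.01 -0.02] q [-0.58  0.58  0.34  2.08 -0.37  0.54 -0.04]
```

View pics/w1.png

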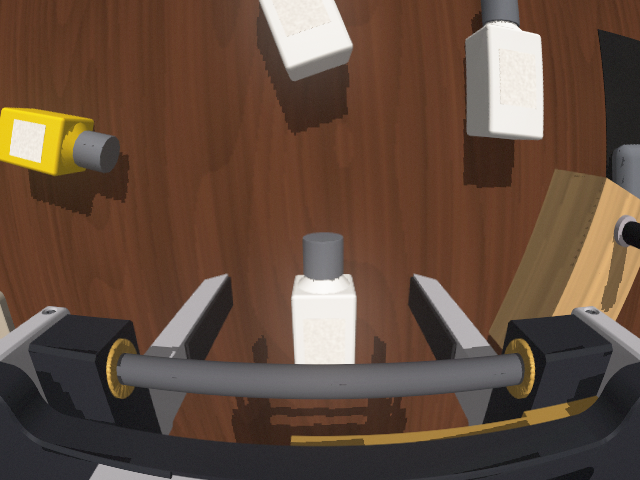

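Wrist view: the cap at (323,255) is centred between the fingers (220 and 425). Descend and grip lightly so that the bottle can pivot.

```bash
python3 -m inch '100 0 0 0.6 0 0 0;100 -0.05 0 1.2 0 0 0;100 -0.05 0 1.7 0 0 0;100 -0.05 0 2 0 0 0;100 -0.05 0 2 0 0 0;25 -0.05 0 2 0 0 0;25 -0.05 0 2 0 0 0;25 -0.05 0 2 0 0 0;25 -0.05 0 2 0 0 0;25 -0.05 0 2 0 0 0' 4;  python3 -m inch '25 0 0 0 0 0 0;25 0 0 0 0 0 0;25 -0.1 0 -0.25 0 0 0;25 -0.2 0 -0.5 0 0 0;25 -0.3 0 -0.75 0 0 0;25 -0.5 0 -1 0 0 0;25 -0.5 0 -1 0 0 0' 4; python3 - <<'E'
from h import *
s=vision.snapshot("scene"); save(cv2.resize(s["img"][130:330,200:450],None,fx=2.5,fy=2.5),"s1.png")
E
```

```text
t: 3.65
eef_pos: [0.4615, 0.1309, 0.2026]
tool_rot: [2.3, 2.14, 0.001]
ft_force: [-0.7, -0.1, -0.4]
gripper_width: 0.611
grasp_force: 0.0
t: 4.35
eef_pos: [0.4599, 0.1042, 0.2542]
tool_rot: [2.301, 2.136, 0.003]
ft_force: [1.0, 0.2, 0.0]
gripper_width: 0.316
grasp_force: 4.0
```

View pics/s1.png

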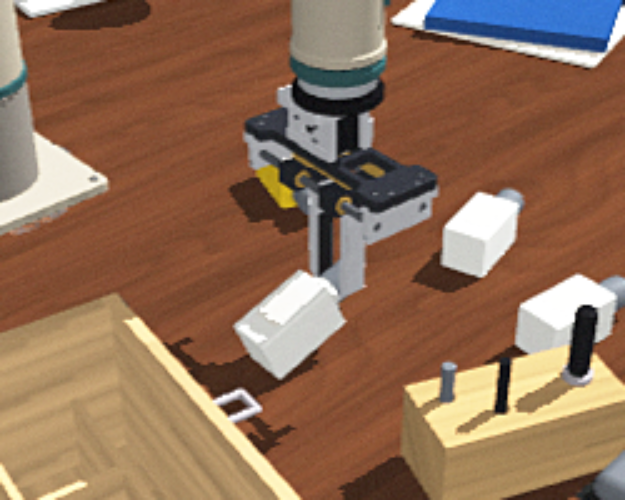

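The grip works: the bottle is pivoting about the pads (cap high at (330,285) in the crop). Continuing the arc.

```bash
python3 -m inch '25 -0.25 0 -0.2 0 0 0;25 -0.5 0 -0.35 0 0 0;25 -0.75 0 -0.5 0 0 0;25 -1 0 -0.62 0 0 0;25 -1.3 0 -0.68 0 0 0;25 -1.6 0 -0.7 0 0 0;25 -1.9 0 -0.7 0 0 0;25 -2.05 0 -0.7 0 0 0;25 -2.05 0 -0.7 0 0 0' 4; python3 - <<'E'
from h import *
s=vision.snapshot("scene"); save(cv2.resize(s["img"][130:330,200:450],None,fx=2.5,fy=2.5),"s2.png"); np.save("s2.npy",cloud(s))
E
```

```text
t: 5.3
eef_pos: [0.4519, 0.0017, 0.2876]
tool_rot: [2.303, 2.136, -0.001]
ft_force: [-0.8, -0.1, 6.4]
gripper_width: 0.31
grasp_force: 4.0
```

View pics/s2.png

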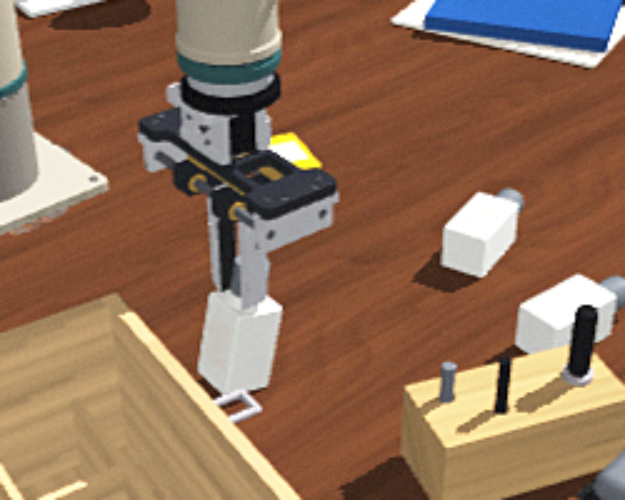

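Leaning by roughly 10–15°, with the base loaded; lift it a little so it hangs free.

```bash
cat >> h.py <<'E'
def tilt(s,box):
    """main long-edge lean of the held bottle: fit body faces (white) in world box"""
    W=cloud(s); I=s["img"].astype(int); mx=I.max(-1); mn=I.min(-1)
    (x0,x1),(y0,y1),(z0,z1)=box
    m=(mn>120)&(mx-mn<30)&(W[...,0]>x0)&(W[...,0]<x1)&(W[...,1]>y0)&(W[...,1]<y1)&(W[...,2]>z0)&(W[...,2]<z1)
    P=W[m]; c=P.mean(0)
    # normals via local plane grid
    N=np.cross(np.roll(W,-4,1)-np.roll(W,4,1),np.roll(W,-4,0)-np.roll(W,4,0)); N/=np.linalg.norm(N,axis=-1,keepdims=True)+1e-12
    n=N[cv2.erode(m.astype(np.uint8),np.ones((7,7)))>0]; n=n[np.isfinite(n).all(1)]
    _,lab,cen=cv2.kmeans(n.astype(np.float32),2,None,(3,50,1e-4),5,cv2.KMEANS_PP_CENTERS)
    print("tilt: n",len(P),"centre",np.round(c,3),"z",np.round(np.percentile(P[:,2],[2,98]),3),"face normals",np.round(cen,2).tolist(),np.bincount(lab.ravel()))
E
python3 -m inch '25 0 0 -0.3 0 0 0;25 0 0 -0.6 0 0 0;25 0 0 -1 0 0 0;25 0 0 -1 0 0 0;25 0 0 -1 0 0 0' 3; python3 - <<'E'
from h import *
s=vision.snapshot("scene"); o=r.get_obs(); e=o["eef_pos"]; print(o["ft_force"])
tilt(s,((e[0]-.06,e[0]+.06),(e[1]-.07,e[1]+.07),(.02,e[2]-.2)))
save(cv2.resize(s["img"][130:330,200:450],None,fx=2.5,fy=2.5),"s3.png")
E
```

```text
t: 5.85
eef_pos: [0.452, 0.004, 0.3367]
tool_rot: [-2.299, -2.141, 0.0]
ft_force: [-0.2, 1.0, -2.9]
gripper_width: 0.312
grasp_force: 3.0
[-0.21346989 -0.71214702 -1.26669812]
tilt: n 1075 centre [ 0.465 -0.007  0.098] z [0.057 0.134] face normals [[-0.9399999976158142, 0.11999999731779099, -0.05000000074505806], [-0.009999999776482582, 0.9399999976158142, -0.1899999976158142]] [272 198]
```

View pics/s3.png

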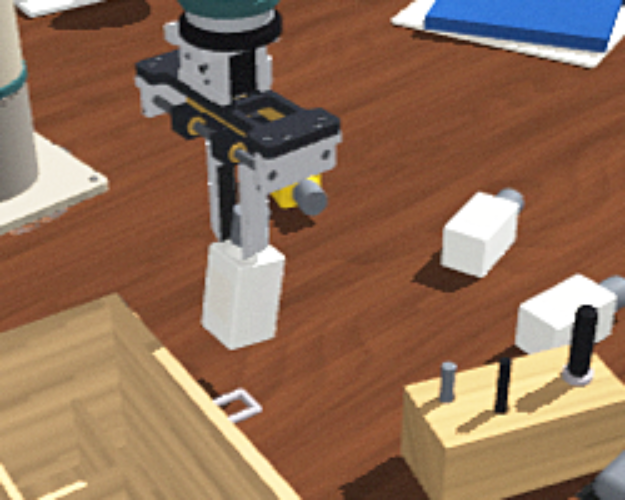

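Nearly upright (lean about 11°). I'll stand it on the desk, release it so it settles flat, then regrip firmly at the cap.

```bash
python3 -m inch '25 0 0 0.4 0 0 0;25 0 0 0.75 0 0 0;25 0 0 0.93 0 0 0;25 0 0 0.93 0 0 0;50 0 0 0.93 0 0 0;50 0 0 0.93 0 0 0;50 0 0 0.93 0 0 0;50 0 0 0.93 0 0 0;50 0 0 0.93 0 0 0;50 0 0 0.93 0 0 0' 3;  python3 - <<'E'
from h import *
s=vision.snapshot("wrist"); o=r.get_obs(); e=o["eef_pos"]; save(s["img"],"w2.png")
s=vision.snapshot("scene")
tilt(s,((e[0]-.06,e[0]+.06),(e[1]-.07,e[1]+.07),(.008,e[2]-.2)))
E
```

```text
t: 6.9
eef_pos: [0.4523, 0.0037, 0.2908]
tool_rot: [2.3, 2.14, 0.001]
ft_force: [0.6, -0.4, -0.3]
gripper_width: 0.498
grasp_force: 0.0
tilt: n 895 centre [ 0.464 -0.014  0.05 ] z [0.01  0.083] face normals [[-0.10000000149011612, 0.8799999952316284, -0.17000000178813934], [-0.9300000071525574, 0.12999999523162842, -0.09000000357627869]] [206 283]
```

View pics/w2.png

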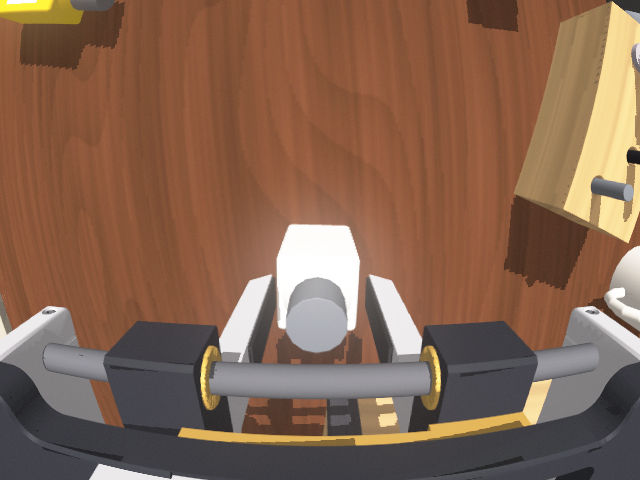

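Bottle stands flat on the desk, cap at (317,315) between the pads. Regrip firmly and lift.

```bash
python3 -m inch '50 0 0 0.12 0 0 0;25 0 0 0.12 0 0 0;25 0 0 0.12 0 0 0;25 0 0 0.12 0 0 0;25 0 0 0.12 0 0 0;25 0 0 -1 0 0 0;25 0 0 -2 0 0 0;25 0 0 -3 0 0 0;25 0 0 -4 0 0 0;25 0 0 -4 0 0 0' 25;  python3 - <<'E'
from h import *
go([.487,-.210,.30],81)
E
```

```text
t: 8.0
eef_pos: [0.4534, 0.003, 0.4959]
tool_rot: [2.296, 2.135, 0.014]
ft_force: [0.8, -0.4, -2.0]
gripper_width: 0.315
grasp_force: 25.0
row shift [-4.2   0.97  0.32] turn [  0.12   0.07 -17.03] q [-0.45  0.25  0.48  1.92 -0.14  0.99  0.03]
```

```bash
python3 -m inch '25 -4.2 1 0.3 0 0 -17;25 -4.2 1 0.3 0 0 -17;25 -4.2 1 0.3 0 0 -17;25 -4.2 1 0.3 0 0 -17;25 -4.2 1 0.3 0 0 -17;25 -4.2 1 0.3 0 0 -17;25 -4.2 1 0.3 0 0 -17;25 -4.2 1 0.3 0 0 -17;25 -4.2 1 0.3 0 0 -17;25 -4.2 1 0.3 0 0 -17';  python3 - <<'E'
from h import *
go([.487,-.210,.30],81)
s=vision.snapshot("wrist"); save(s["img"],"w3.png")
s=vision.snapshot("top"); W=cloud(s); v,u=np.mgrid[0:480,0:640]
# rack top height points
m=(abs(W[...,2]-.075)<.004)&(u>395)&(u<480)&(v>140)&(v<280)
O=np.array([.574,-.2235]); X=np.array([-.156,-.988]); Y=np.array([.988,-.156]); d=W[m][:,:2]-O
print("rack y hist",np.histogram(d@Y,bins=np.arange(-.15,.151,.01))); print("x",np.histogram(d@X,bins=np.arange(-.09,.091,.01)))
E
```

```text
t: 9.0
eef_pos: [0.4865, -0.2093, 0.4741]
tool_rot: [-0.339, -3.121, -0.002]
ft_force: [0.3, -1.4, -2.2]
gripper_width: 0.313
grasp_force: 25.0
row shift [-0.01 -0.01 -0.12] turn [ 0.01 -0.03 -0.68] q [ 0.22  0.38  0.19  1.76 -0.08  1.01  1.79]
rack y hist (array([27,  9,  1, 13, 20, 22, 22, 14, 12, 12, 36,  8,  9,  6, 10,  9, 10,
        7,  9, 21, 13, 18, 20, 21, 21, 17, 22, 47, 32,  0]), array([-1.50000000e-01, -1.40000000e-01, -1.30000000e-01, -1.20000000e-01,
       -1.10000000e-01, -1.00000000e-01, -9.00000000e-02, -8.00000000e-02,
       -7.00000000e-02, -6.00000000e-02, -5.00000000e-02, -4.00000000e-02,
       -3.00000000e-02, -2.00000000e-02, -1.00000000e-02,  1.38777878e-16,
        1.00000000e-02,  2.00000000e-02,  3.00000000e-02,  4.00000000e-02,
        5.00000000e-02,  6.00000000e-02,  7.00000000e-02,  8.00000000e-02,
        9.00000000e-02,  1.00000000e-01,  1.10000000e-01,  1.20000000e-01,
        1.30000000e-01,  1.40000000e-01,  1.50000000e-01]))
x (array([ 37,   3,   3,   7,  84, 136,   9,  10,  15,  12,   5,   7,  95,
        13,   4,   9,  38,   1]), array([-9.00000000e-02, -8.00000000e-02, -7.00000000e-02, -6.00000000e-02,
       -5.00000000e-02, -4.00000000e-02, -3.00000000e-02, -2.00000000e-02,
       -1.00000000e-02, -4.16333634e-17,  1.00000000e-02,  2.00000000e-02,
        3.00000000e-02,  4.00000000e-02,  5.00000000e-02,  6.00000000e-02,
        7.00000000e-02,  8.00000000e-02,  9.00000000e-02]))
```

View pics/w3.png

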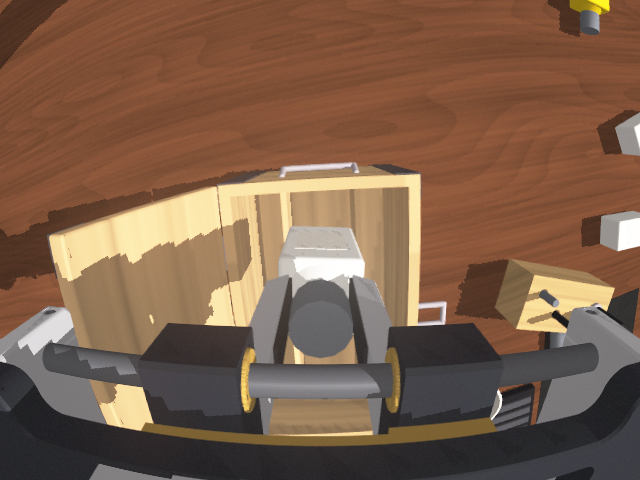

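Wrist view: the bottle hangs centred over the near compartment. Lower it to the floor and release.

```bash
python3 -m inch '25 0 0 0.8 0 0 -0.7;25 0 0 1.5 0 0 -0.7;25 0 0 2.2 0 0 -0.7;25 0 0 2.8 0 0 -0.7;25 0 0 3.2 0 0 -0.7;25 0 0 3.4 0 0 -0.7;25 0 0 3.54 0 0 -0.7;25 0 0 3.54 0 0 -0.7' ; python3 - <<'E'
from h import *
o=r.get_obs(); print(o["eef_pos"],o["ft_force"])
E
python3 -m inch '45 0 0 0 0 0 0;45 0 0 0 0 0 0;45 0 0 0 0 0 0;45 0 0 0 0 0 0;45 0 0 -1 0 0 0;45 0 0 -2 0 0 0;45 0 0 -3 0 0 0;45 0 0 -4 0 0 0;45 0 0 -4 0 0 0' 
python3 - <<'E'
from h import *
s=vision.snapshot("top"); show_b(s); W=cloud(s); m=(abs(W[...,2]-.122)<.012)&(np.hypot(W[...,0]-.487,W[...,1]+.21)<.04); print(m.sum(),np.median(W[m],0))
E
```

```text
t: 9.9
eef_pos: [0.4869, -0.2094, 0.2982]
tool_rot: [-0.255, -3.13, -0.0]
ft_force: [0.1, 0.2, -1.8]
gripper_width: 0.314
grasp_force: 25.0
[ 0.48688317 -0.20941333  0.29819745] [ 0.13182052  0.20823584 -1.80378822]
t: 10.8
eef_pos: [0.4881, -0.2103, 0.5057]
tool_rot: [0.253, 3.118, -0.006]
ft_force: [0.6, -0.2, 0.5]
gripper_width: 0.447
grasp_force: 0.0
body c [0.605 0.268] axis deg 87.4 sz [116.  48.] grip(x104) [0.607 0.314]
body c [0.452 0.319] axis deg 105.6 sz [ 47. 115.] grip(x104) [0.44  0.363]
133 [ 0.48928399 -0.20965357  0.12557579]
```

Bottle 1 is standing (cap top at 126 mm). Next, the bottle at (0.605, 0.268).

```bash
python3 - <<'E'
from h import *
go([.607,.314,.2],-2.8)
E
```

```text
row shift [-0.66 10.73  2.44] turn [ 0.06  0.09 16.71] q [ 0.22  0.36  0.18  1.72 -0.07  1.06  1.84]
```

```bash
python3 -m inch '100 -0.7 10.7 2.4 0 0 16.7;100 -0.7 10.7 2.4 0 0 16.7;100 -0.7 10.7 2.4 0 0 16.7;100 -0.7 10.7 2.4 0 0 16.7;100 -0.7 10.7 2.4 0 0 16.7;100 -0.7 10.7 2.4 0 0 16.7;100 -0.7 10.7 2.4 0 0 16.7;100 -0.7 10.7 2.4 0 0 16.7;100 -0.7 10.7 2.4 0 0 16.7;100 -0.7 10.7 2.4 0 0 16.7'; python3 - <<'E'
from h import *
show_b(vision.snapshot("top"));go([.607,.314,.1],-2.8)
E
```

```text
t: 11.85
eef_pos: [0.5946, 0.2607, 0.3889]
tool_rot: [-2.28, -2.16, 0.004]
ft_force: [-0.1, 0.4, 0.5]
gripper_width: 1.001
grasp_force: 0.0
row shift [0.85 0.23 2.12] turn [-0.05 -0.05  0.01] q [-0.72  0.69  0.44  1.54 -0.34  0.99 -0.23]
```

```bash
python3 -m inch '100 0.85 0.25 1 0 0 0;100 0.85 0.25 2 0 0 0;100 0.85 0.25 2.1 0 0 0;100 0.85 0.25 2.1 0 0 0'; python3 - <<'E'
from h import *
go([.607,.314,.023],-2.8)
s=vision.snapshot("wrist"); save(s["img"],"w4.png"); print([ (round(d["score"],2),np.round(d["rect"])) for d in models.search_frame("bottle1",s)])
show_b(vision.snapshot("top"))
E
```

```text
t: 12.3
eef_pos: [0.6079, 0.2996, 0.282]
tool_rot: [-2.273, -2.166, 0.013]
ft_force: [0.5, -1.4, 0.7]
gripper_width: 1.0
grasp_force: 0.0
row shift [ 0.29 -0.02  1.58] turn [-0.08  0.05  0.01] q [-0.72  0.84  0.4   1.54 -0.39  0.85 -0.23]
[(0.93, array([247.,   0., 412., 109.])), (0.8, array([ 70., 160., 180., 322.])), (0.76, array([288., 212., 362., 367.])), (0.59, array([  0., 298.,  20., 336.]))]
body c [0.453 0.315] axis deg 106.0 sz [ 47. 107.] grip(x104) [0.441 0.359]
```

```bash
python3 -m inch '100 0.3 0 0.6 0 0 0;100 0.3 0 1.2 0 0 0;100 0.3 0 1.57 0 0 0;100 0.3 0 1.57 0 0 0;25 0.3 0 1.57 0 0 0;25 0.3 0 1.57 0 0 0;25 0.3 0 1.57 0 0 0;25 0.3 0 1.57 0 0 0;25 0.3 0 1.57 0 0 0;25 0.3 0 1.57 0 0 0' 4;  python3 -m inch '25 0 0 0 0 0 0;25 0 0 0 0 0 0;25 -0.1 0 -0.25 0 0 0;25 -0.2 0 -0.5 0 0 0;25 -0.3 0 -0.75 0 0 0;25 -0.5 0 -1 0 0 0;25 -0.75 0 -1.2 0 0 0;25 -1 0 -1.35 0 0 0;25 -1.25 0 -1.5 0 0 0;25 -1.5 0 -1.62 0 0 0'; python3 -m inch '25 -0.3 0 -0.1 0 0 0;25 -0.6 0 -0.15 0 0 0;25 -0.9 0 -0.3 0 0 0;25 -0.9 0 -0.8 0 0 0;25 -0.9 0 -1.5 0 0 0;25 -0.9 0 -1.5 0 0 0'
python3 - <<'E'
from h import *
s=vision.snapshot("scene"); o=r.get_obs(); e=o["eef_pos"]
tilt(s,((e[0]-.06,e[0]+.06),(e[1]-.07,e[1]+.07),(.02,e[2]-.2)))
save(cv2.resize(s["img"][130:330,200:450],None,fx=2.5,fy=2.5),"s4.png")
E
```

```text
t: 13.45
eef_pos: [0.6103, 0.3157, 0.2078]
tool_rot: [2.274, 2.168, 0.001]
ft_force: [0.1, -0.2, 0.5]
gripper_width: 0.524
grasp_force: 0.0
t: 14.45
eef_pos: [0.6066, 0.2392, 0.2891]
tool_rot: [2.275, 2.167, -0.001]
ft_force: [0.7, -1.1, -1.0]
gripper_width: 0.318
grasp_force: 4.0
t: 15.05
eef_pos: [0.6063, 0.1946, 0.3683]
tool_rot: [2.272, 2.164, 0.011]
ft_force: [0.2, -0.0, -1.0]
gripper_width: 0.32
grasp_force: 4.0
tilt: n 1030 centre [0.617 0.149 0.136] z [0.094 0.164] face normals [[-0.9599999785423279, 0.17000000178813934, -0.05999999865889549], [-0.05999999865889549, 0.7799999713897705, -0.5699999928474426]] [196 236]
```

View pics/s4.png

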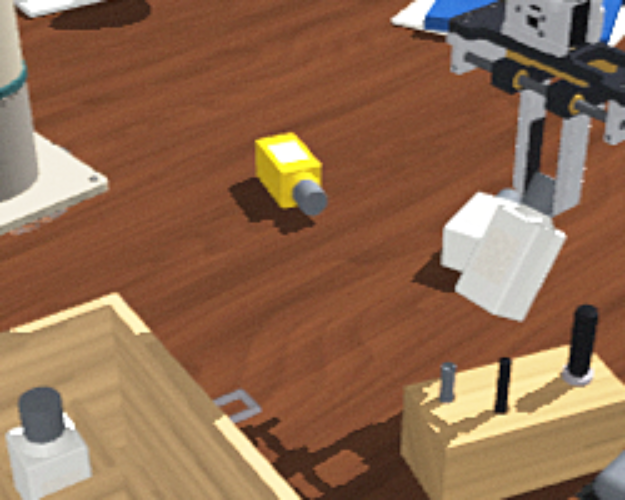

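This one leans by about 28° and did not swing free. I'll back off to clear desk, press its base edge down and walk the cap over until it is upright.

```bash
python3 -m inch '25 0.8 0 0 0 0 0;25 1.7 0 0 0 0 0;25 1.7 0 0.8 0 0 0;25 1.7 0 1.5 0 0 0;25 1.7 0 1.75 0 0 0;25 1.7 0 1.75 0 0 0' 3; python3 -m inch '25 0 0 0 0 0 0;25 -0.25 0 -0.03 0 0 0;25 -0.5 0 -0.05 0 0 0;25 -0.75 0 -0.04 0 0 0;25 -1 0 0 0 0 0;25 -1.05 0 0 0 0 0;25 -1.05 0 0 0 0 0'
python3 - <<'E'
from h import *
s=vision.snapshot("scene"); o=r.get_obs(); e=o["eef_pos"]
tilt(s,((e[0]-.06,e[0]+.06),(e[1]-.07,e[1]+.07),(.008,e[2]-.2)))
E
```

```text
t: 15.7
eef_pos: [0.6078, 0.2809, 0.2794]
tool_rot: [-2.271, -2.165, 0.002]
ft_force: [-9.7, -0.7, 25.6]
gripper_width: 0.336
grasp_force: 19.4
t: 16.4
eef_pos: [0.6061, 0.2271, 0.2756]
tool_rot: [2.275, 2.166, -0.002]
ft_force: [-0.6, -1.9, 3.7]
gripper_width: 0.322
grasp_force: 3.2
tilt: n 414 centre [0.62  0.247 0.05 ] z [0.012 0.074] face normals [[-1.0, 0.05000000074505806, 0.0], [-0.029999999329447746, 0.8700000047683716, 0.46000000834465027]] [15 17]
```

```bash
cat >> h.py <<'E'
def tilt2(pad=.085):
    e=r.get_obs()["eef_pos"]; o=r.get_obs(); Rc=R.from_rotvec(o["tool_rot"]).as_matrix()
    for nme in ("scene","top"):
        s=vision.snapshot(nme); W=cloud(s); I=s["img"].astype(int); mx=I.max(-1); mn=I.min(-1)
        d=W-e; a=d@Rc[:,0]; b=d@Rc[:,1]; z=W[...,2]
        base=(mx-mn<25)&(abs(a)<pad)&(abs(b)<.045)&(z>.006)&(z<e[2]-.172)
        for lab,m in (("white",base&(mn>170)),("all",base)):
            if m.sum()<30: print(nme,lab,m.sum()); continue
            P=np.stack([a[m],z[m]],1)*1000
            print(nme,lab,m.sum(),"x:",np.round(np.percentile(P[:,0],[2,50,98])),"z:",np.round(np.percentile(P[:,1],[2,98])),"rect",np.round(np.array(sum(map(list,cv2.minAreaRect(P.astype(np.float32))[:2]),[])+[cv2.minAreaRect(P.astype(np.float32))[2]])), "slope centre(x vs z)",[int(np.median(P[abs(P[:,1]-h)<5,0])) if (abs(P[:,1]-h)<5).sum()>3 else None for h in range(10,130,10)])
E
python3 - <<'E'
from h import *
tilt2(); s=vision.snapshot("scene"); save(cv2.resize(s["img"][160:300,300:480],None,fx=3,fy=3),"s5.png")
E
```

```text
scene white 411 x: [-10.  21.  63.] z: [12. 88.] rect [ 26.  54.  47. 100.  31.] slope centre(x vs z) [40, 51, 49, 44, 27, 11, 0, 21, 25, None, None, None]
scene all 671 x: [-17.   3.  60.] z: [ 13. 103.] rect [ 23.  60.  47. 116.  31.] slope centre(x vs z) [40, 43, 42, 37, 20, 8, 0, -4, -8, -11, None, None]
top white 0
top all 0
```

View pics/s5.png

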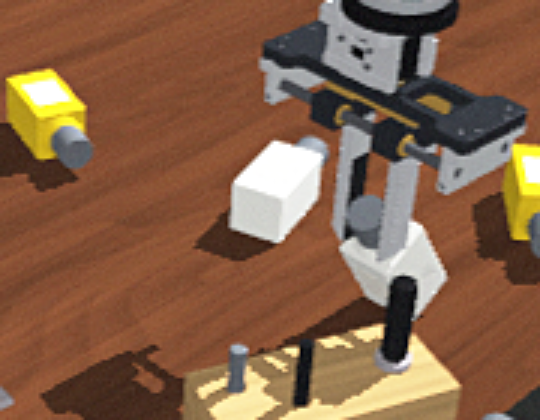

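Crop: the cap at (367,215) has overshot, leaning about 31° toward −y, base edge on the desk. Walk it back half-way, measuring.

```bash
python3 -m inch '25 0 0 0 0 0 0;25 0.15 0 -0.08 0 0 0;25 0.3 0 -0.13 0 0 0;25 0.45 0 -0.16 0 0 0;25 0.6 0 -0.18 0 0 0;25 0.6 0 -0.18 0 0 0' 3
python3 - <<'E'
from h import *
tilt2()
E
```

```text
t: 17.2
eef_pos: [0.6072, 0.2605, 0.285]
tool_rot: [-2.271, -2.17, -0.002]
ft_force: [-0.8, -0.5, -1.2]
gripper_width: 0.315
grasp_force: 3.5
scene white 517 x: [-8. 22. 61.] z: [18. 96.] rect [27. 60. 47. 97. 33.] slope centre(x vs z) [35, 32, 36, 39, 26, 17, 0, 0, 22, 26, None, None]
scene all 803 x: [-17.   9.  60.] z: [ 18. 112.] rect [ 21.  69.  47. 117.  33.] slope centre(x vs z) [32, 29, 27, 27, 18, 15, -1, 0, -5, -9, -11, None]
top white 0
top all 0
```

Sliding doesn't turn it. More robust: tilt the tool by 32° so the bottle itself is upright, set it on the desk and release.

```bash
python3 -m inch '25 0 0 -0.5 0 0 0;25 0.4 0 -0.5 0 -1.5 0;25 0.9 0 -0.35 0 -3 0;25 1.4 0 -0.2 0 -4.5 0;25 1.9 0 -0.05 0 -6.4 0;25 1.9 0 -0.05 0 -6.4 0;25 1.9 0 -0.05 0 -6.4 0' 8
python3 - <<'E'
from h import *
o=r.get_obs(); Rc=R.from_rotvec(o["tool_rot"]).as_matrix(); g=o["eef_pos"]+.18*Rc[:,2]; print("grip",g,"z",Rc[:,2])
for n in ("scene","top"):
    s=vision.snapshot(n); W=cloud(s); I=s["img"].astype(int); mx=I.max(-1); mn=I.min(-1); d=W-g
    m=(mx-mn<25)&(mn>140)&(abs(d[...,0])<.05)&(abs(d[...,1])<.07)&(W[...,2]>.008)&(W[...,2]<g[2]-.017); P=W[m]
    if len(P)>30: print(n,len(P),cv2.minAreaRect((P[:,1:]*1000).astype(np.float32)),np.percentile(P[:,2],[1,99]))
E
```

```text
t: 18.0
eef_pos: [0.6118, 0.3528, 0.2864]
tool_rot: [1.955, 1.865, -0.562]
ft_force: [0.6, -1.0, -0.6]
gripper_width: 0.32
grasp_force: 8.3
grip [0.6070644  0.25757907 0.1337481 ] z [-0.02604053 -0.52927883 -0.84804824]
scene 862 ((256.6710510253906, 74.50831604003906), (48.71639633178711, 84.28975677490234), 0.2953047752380371) [0.03474082 0.11519598]
top 197 ((257.34869384765625, 80.56057739257812), (44.829833984375, 72.55609130859375), 0.5474401712417603) [0.04596803 0.11655069]
```

Tilted tool now holds the bottle upright (within 0.5°). Lower, release, retreat along the tool, regrip vertically.

```bash
python3 -m inch '25 0.15 0 0.25 0 0 0;25 0.27 0 0.43 0 0 0;25 0.32 0 0.51 0 0 0;25 0.32 0 0.51 0 0 0;25 0.32 0 0.51 0 0 0;55 0.32 0 0.51 0 0 0;55 0.32 0 0.51 0 0 0;55 0.32 0 0.51 0 0 0;55 0.32 0 0.51 0 0 0;55 0.32 0 -0.5 0 0 0' 5; python3 -m inch '60 0 0 -1 0 0 0;60 0 0 -2 0 3 0;60 0 0 -2 0 6.4 0;60 0 0 -2 0 6.4 0;60 0 0 -2 0 6.4 0;60 0 0 -2 0 6.4 0'
python3 - <<'E'
from h import *
for n in ("scene","top"):
    s=vision.snapshot(n); W=cloud(s); I=s["img"].astype(int); mx=I.max(-1); mn=I.min(-1)
    m=(mx-mn<25)&(abs(W[...,0]-.607)<.05)&(abs(W[...,1]-.257)<.07)&(W[...,2]>.008)&(W[...,2]<.13); P=W[m]
    print(n,len(P),cv2.minAreaRect((P[:,1:]*1000).astype(np.float32)),np.percentile(P[:,2],[1,99]))
    P=P[P[:,2]>.1]; print("cap",len(P),P.mean(0) if len(P) else 0)
show_b(s); go([.607,.257,.25],-2.8)
E
```

```text
t: 19.1
eef_pos: [0.6121, 0.3757, 0.295]
tool_rot: [1.958, 1.859, -0.58]
ft_force: [1.2, 0.1, -0.4]
gripper_width: 0.551
grasp_force: 0.0
t: 19.7
eef_pos: [0.6166, 0.4302, 0.3863]
tool_rot: [-2.278, -2.163, -0.003]
ft_force: [0.6, -0.9, 0.6]
gripper_width: 0.599
grasp_force: 0.0
scene 918 ((258.21136474609375, 62.277374267578125), (109.20745849609375, 49.5850715637207), 87.7951889038086) [0.00973654 0.11557371]
cap 141 [0.61260844 0.25450637 0.11051046]
top 434 ((260.944091796875, 64.77375030517578), (112.94489288330078, 45.237266540527344), 87.77799987792969) [0.01115282 0.12031588]
cap 119 [0.60331853 0.26102575 0.11501946]
body c [0.452 0.318] axis deg 106.7 sz [ 47. 114.] grip(x104) [0.439 0.363]
row shift [-3.51 -0.01 -0.89] turn [-0.    0.02  0.  ] q [-0.87  0.85  0.48  1.2  -0.39  1.18 -0.43]
```

It stands upright at (0.607, 0.258). Regrip from above.

```bash
python3 -m inch '60 -1 0 -0.3 0 0 0;60 -2 0 -0.3 0 0 0;60 -3 0 -0.3 0 0 0;60 -3.5 0 -0.3 0 0 0;60 -3.5 0 -0.3 0 0 0;60 -3.5 0 0.5 0 0 0;60 -3.5 0 1.2 0 0 0;60 -3.5 0 1.8 0 0 0;60 -3.5 0 2.04 0 0 0;60 -3.5 0 2.04 0 0 0'; python3 -m inch '25 0 0 0 0 0 0;25 0 0 0 0 0 0;25 0 0 0 0 0 0;25 0 0 0 0 0 0;25 0 0 0 0 0 0;25 0 0 -1 0 0 0;25 0 0 -2 0 0 0;25 0 0 -3 0 0 0;25 0 0 -4 0 0 0;25 0 0 -4 0 0 0' 25; python3 - <<'E'
from h import *
tilt2(); go([.574,-.2235,.295],81)
E
```

```text
t: 20.8
eef_pos: [0.6069, 0.2591, 0.2804]
tool_rot: [-2.271, -2.169, 0.007]
ft_force: [-0.1, -0.0, 0.0]
gripper_width: 0.6
grasp_force: 0.0
t: 21.8
eef_pos: [0.6091, 0.2572, 0.4907]
tool_rot: [2.27, 2.163, 0.02]
ft_force: [0.4, -0.4, -1.4]
gripper_width: 0.311
grasp_force: 25.0
scene white 1246 x: [-23. -18.  21.] z: [209. 291.] rect [  0. 262. 112.  52.  89.] slope centre(x vs z) [None, None, None, None, None, None, None, None, None, None, None, None]
scene all 1594 x: [-23. -13.  21.] z: [209. 316.] rect [  0. 262. 113.  52.  89.] slope centre(x vs z) [None, None, None, None, None, None, None, None, None, None, None, None]
top white 65 x: [-20. -16. -10.] z: [278. 287.] rect [-16. 283.  14.   8.  33.] slope centre(x vs z) [None, None, None, None, None, None, None, None, None, None, None, None]
top all 250 x: [-20. -18.  -3.] z: [210. 291.] rect [-11. 256.  20.  98.   1.] slope centre(x vs z) [None, None, None, None, None, None, None, None, None, None, None, None]
row shift [-9.64 -0.21  0.16] turn [  0.03   0.   -16.75] q [-0.73  0.62  0.52  1.39 -0.32  1.21 -0.23]
```

```bash
python3 -m inch '25 -9.6 -0.2 0.1 0 0 -16.7;25 -9.6 -0.2 0.1 0 0 -16.7;25 -9.6 -0.2 0.1 0 0 -16.7;25 -9.6 -0.2 0.1 0 0 -16.7;25 -9.6 -0.2 0.1 0 0 -16.7;25 -9.6 -0.2 0.1 0 0 -16.7;25 -9.6 -0.2 0.1 0 0 -16.7;25 -9.6 -0.2 0.1 0 0 -16.7;25 -9.6 -0.2 0.1 0 0 -16.7;25 -9.6 -0.2 0.1 0 0 -16.7'; python3 - <<'E'
from h import *
go([.574,-.2235,.1115],81)
E
```

```text
t: 22.9
eef_pos: [0.5726, -0.2256, 0.4751]
tool_rot: [-0.252, -3.127, 0.002]
ft_force: [-0.5, -0.4, -0.2]
gripper_width: 0.315
grasp_force: 25.0
row shift [-0.04  0.05  3.67] turn [-0.02 -0.05 -0.04] q [ 0.22  0.52  0.18  1.53 -0.1   1.11  1.83]
```

```bash
python3 -m inch '25 0 0 0.8 0 0 0;25 0 0 1.5 0 0 0;25 0 0 2.2 0 0 0;25 0 0 2.9 0 0 0;25 0 0 3.4 0 0 0;25 0 0 3.6 0 0 0;25 0 0 3.67 0 0 0;25 0 0 3.67 0 0 0' 
python3 -m inch '45 0 0 0 0 0 0;45 0 0 0 0 0 0;45 0 0 0 0 0 0;45 0 0 0 0 0 0;45 0 0 -1 0 0 0;45 0 0 -2 0 0 0;45 0 0 -3 0 0 0;45 0 0 -4 0 0 0;45 0 0 -4 0 0 0' 
python3 - <<'E'
from h import *
s=vision.snapshot("top"); show_b(s); W=cloud(s)
for c in ((.487,-.21),(.574,-.2235)):
    m=(abs(W[...,2]-.122)<.012)&(np.hypot(W[...,0]-c[0],W[...,1]-c[1])<.04); print(m.sum(),np.median(W[m],0))
go([.439,.363,.2],16.5);go([.439,.363,.2],196.5)
E
```

```text
t: 23.7
eef_pos: [0.5739, -0.2208, 0.2936]
tool_rot: [-0.253, -3.129, -0.002]
ft_force: [-0.7, 0.4, -0.8]
gripper_width: 0.317
grasp_force: 25.0
t: 24.6
eef_pos: [0.5756, -0.2221, 0.502]
tool_rot: [0.253, 3.117, -0.006]
ft_force: [-0.4, -0.4, -0.1]
gripper_width: 0.449
grasp_force: 0.0
body c [0.452 0.319] axis deg 105.8 sz [ 47. 115.] grip(x104) [0.44  0.363]
132 [ 0.48918914 -0.20931754  0.12587797]
123 [ 0.56442593 -0.21731552  0.12629966]
row shift [ 4.58 11.11  2.31] turn [ 0.04  0.09 12.85] q [ 0.21  0.5   0.19  1.5  -0.1   1.15  1.82]
row shift [ 4.58 11.11  2.31] turn [ 0.04  0.09 12.85] q [ 0.21  0.5   0.19  1.5  -0.1   1.15  1.82]
```

Two standing. Third bottle at (0.452, 0.319), axis 106°.

```bash
python3 -m inch '100 4.6 11.1 2.3 0 0 12.9;100 4.6 11.1 2.3 0 0 12.9;100 4.6 11.1 2.3 0 0 12.9;100 4.6 11.1 2.3 0 0 12.9;100 4.6 11.1 2.3 0 0 12.9;100 4.6 11.1 2.3 0 0 12.9;100 4.6 11.1 2.3 0 0 12.9;100 4.6 11.1 2.3 0 0 12.9;100 4.6 11.1 2.3 0 0 12.9;100 4.6 11.1 2.3 0 0 12.9'; python3 - <<'E'
from h import *
go([.44,.363,.1],15.9)
E
```

```text
t: 25.65
eef_pos: [0.4608, 0.2565, 0.3988]
tool_rot: [-1.885, -2.513, 0.004]
ft_force: [0.8, 0.5, 0.2]
gripper_width: 1.001
grasp_force: 0.0
row shift [2.16 0.2  2.37] turn [-0.03  0.01  0.07] q [-0.83  0.49  0.39  1.87 -0.24  0.83 -0.03]
```

```bash
python3 -m inch '100 1.1 0.2 0.5 0 0 0;100 2.15 0.2 1 0 0 0;100 2.15 0.2 1.9 0 0 0;100 2.15 0.2 2.35 0 0 0;100 2.15 0.2 2.35 0 0 0;100 2.15 0.2 2.35 0 0 0'; python3 - <<'E'
from h import *
go([.44,.363,.023],15.9)
s=vision.snapshot("wrist"); print([ (round(d["score"],2),np.round(d["rect"])) for d in models.search_frame("bottle1",s)])
E
```

```text
t: 26.25
eef_pos: [0.4419, 0.36, 0.2825]
tool_rot: [1.886, 2.512, -0.004]
ft_force: [0.5, -0.1, -0.2]
gripper_width: 1.0
grasp_force: 0.0
row shift [ 0.07 -0.02  1.59] turn [-0.02  0.02  0.06] q [-0.93  0.7   0.31  1.86 -0.34  0.64 -0.13]
[(0.83, array([ 10., 258., 110., 322.])), (0.72, array([520., 134., 615., 286.])), (0.69, array([290., 230., 360., 368.]))]
```

```bash
python3 -m inch '100 0.05 0 0.6 0 0 0;100 0.05 0 1.2 0 0 0;100 0.05 0 1.57 0 0 0;100 0.05 0 1.57 0 0 0;25 0.05 0 1.57 0 0 0;25 0.05 0 1.57 0 0 0;25 0.05 0 1.57 0 0 0;25 0.05 0 1.57 0 0 0;25 0.05 0 1.57 0 0 0;25 0.05 0 1.57 0 0 0' 4;  python3 -m inch '25 0 0 0 0 0 0;25 0 0 0 0 0 0;25 0 0 0 0 0 0;25 -0.1 0 -0.25 0 0 0;25 -0.2 0 -0.5 0 0 0;25 -0.3 0 -0.75 0 0 0;25 -0.5 0 -1 0 0 0;25 -0.5 0 -1 0 0 0'; python3 -m inch '25 -0.25 0 -0.2 0 0 0;25 -0.5 0 -0.35 0 0 0;25 -0.75 0 -0.5 0 0 0;25 -1 0 -0.62 0 0 0;25 -1.3 0 -0.68 0 0 0;25 -1.6 0 -0.7 0 0 0;25 -1.9 0 -0.7 0 0 0;25 -2.05 0 -0.7 0 0 0;25 -2.05 0 -0.7 0 0 0'; python3 - <<'E'
from h import *
tilt2()
E
```

```text
t: 27.35
eef_pos: [0.4412, 0.3633, 0.2048]
tool_rot: [1.885, 2.513, 0.001]
ft_force: [0.3, 0.6, 0.4]
gripper_width: 0.522
grasp_force: 0.0
t: 28.15
eef_pos: [0.4494, 0.3376, 0.257]
tool_rot: [1.888, 2.509, 0.004]
ft_force: [-0.4, 0.2, -0.5]
gripper_width: 0.318
grasp_force: 4.0
t: 29.05
eef_pos: [0.4773, 0.2392, 0.2894]
tool_rot: [1.888, 2.511, -0.001]
ft_force: [-0.1, -0.3, -0.2]
gripper_width: 0.32
grasp_force: 4.0
scene white 903 x: [-47. -32.   6.] z: [ 12. 115.] rect [-12.  61. 118.  51.  75.] slope centre(x vs z) [-43, -43, -40, -38, -36, -33, -31, -27, -19, -10, -9, -3]
scene all 1106 x: [-47. -29.   6.] z: [ 12. 116.] rect [-12.  61. 118.  51.  75.] slope centre(x vs z) [-44, -43, -40, -38, -36, -33, -31, -27, -17, -11, -10, -7]
top white 41 x: [-40. -26. -19.] z: [27. 90.] rect [-27.  57.  71.  13.  76.] slope centre(x vs z) [None, None, None, None, -32, None, -29, -26, -22, None, None, None]
top all 202 x: [-43. -31. -17.] z: [13. 90.] rect [-28.  50.  85.  29.  88.] slope centre(x vs z) [-33, -41, -39, -37, -34, -32, -29, -26, -23, None, None, None]
```

Lean 15° this time; same trick: tilt the tool by 15°, set down, release, regrip.

```bash
python3 -m inch '25 0 0 -0.2 0 0 0;25 -0.45 0 -0.15 0 1.5 0;25 -0.93 0 -0.05 0 3 0;25 -0.93 0 -0.05 0 3 0;25 -0.93 0 0.1 0 3 0;25 -0.93 0 0.19 0 3 0;25 -0.93 0 0.19 0 3 0;55 -0.93 0 0.19 0 3 0;55 -0.93 0 0.19 0 3 0;55 -0.93 0 0.19 0 3 0' 6; python3 -m inch '55 0 0 0 0 0 0;60 0 0 -0.8 0 0 0;60 0 0 -1.6 0 0 0;60 0 0 -1.6 0 -3 0;60 0 0 -1.6 0 -3 0;60 0 0 -1.6 0 -3 0'
python3 - <<'E'
from h import *
for n in ("scene","top"):
    s=vision.snapshot(n); W=cloud(s); I=s["img"].astype(int); mx=I.max(-1); mn=I.min(-1)
    m=(mx-mn<25)&(abs(W[...,0]-.477)<.06)&(abs(W[...,1]-.239)<.07)&(W[...,2]>.008)&(W[...,2]<.13); P=W[m]
    print(n,len(P),np.percentile(P[:,2],[1,99]))
    P=P[P[:,2]>.1]; print("cap",len(P),P.mean(0),(P.min(0)+P.max(0))/2)
go([.478,.240,.25],15.9)
E
```

```text
t: 30.15
eef_pos: [0.4894, 0.1971, 0.2801]
tool_rot: [-1.752, -2.34, -0.23]
ft_force: [0.6, -0.0, -0.0]
gripper_width: 0.529
grasp_force: 0.0
t: 30.75
eef_pos: [0.4949, 0.1785, 0.3577]
tool_rot: [1.879, 2.517, -0.0]
ft_force: [0.2, 1.4, 0.7]
gripper_width: 0.6
grasp_force: 0.0
scene 867 [0.00942505 0.11409798]
cap 93 [0.48227356 0.23951496 0.10908789] [0.47799747 0.24616422 0.10812218]Traceback (most recent call last):
  File "<stdin>", line 5, in <module>
    return _quantile_unchecked(
        a, q, axis, out, overwrite_input, method, keepdims, weights)
    return _ureduce(a,
                    func=_quantile_ureduce_func,
    ...<5 lines>...
                    overwrite_input=overwrite_input,
                    method=method)
    r = func(a, **kwargs)
    result = _quantile(arr,
                       quantiles=q,
    ...<2 lines>...
                       out=out,
                       weights=wgt)
    slices_having_nans = np.isnan(arr[-1, ...])
                                  ~~~^^^^^^^^^
IndexError: index -1 is out of bounds for axis 0 with size 0
```

```bash
python3 - <<'E'
from h import *
go([.477,.241,.103],15.9)
E
```

```text
row shift [1.33 0.01 1.49] turn [-0.01 -0.02  0.09] q [-0.58  0.53  0.27  1.92 -0.21  0.72  0.1 ]
```

```bash
python3 -m inch '60 0.7 0 0 0 0 0;60 1.33 0 0 0 0 0;60 1.33 0 0 0 0 0;60 1.33 0 0.8 0 0 0;60 1.33 0 1.48 0 0 0;60 1.33 0 1.48 0 0 0;25 1.33 0 1.48 0 0 0;25 1.33 0 1.48 0 0 0;25 1.33 0 1.48 0 0 0;25 1.33 0 1.48 0 0 0' 25; python3 -m inch '25 0 0 0 0 0 0;25 0 0 0 0 0 0;25 0 0 -1 0 0 0;25 0 0 -2 0 0 0;25 0 0 -3 0 0 0;25 0 0 -4 0 0 0;25 0 0 -4 0 0 0'; python3 - <<'E'
from h import *
tilt2(); go([.661,-.237,.295],81)
E
```

```text
t: 31.85
eef_pos: [0.4774, 0.2403, 0.2846]
tool_rot: [1.885, 2.513, 0.003]
ft_force: [-0.5, -1.4, 4.6]
gripper_width: 0.313
grasp_force: 25.0
t: 32.55
eef_pos: [0.4786, 0.2404, 0.4902]
tool_rot: [1.882, 2.509, 0.02]
ft_force: [1.1, -0.7, -1.4]
gripper_width: 0.313
grasp_force: 25.0
scene white 1073 x: [-19. -15.  24.] z: [208. 310.] rect [  4. 261.  50. 114.   0.] slope centre(x vs z) [None, None, None, None, None, None, None, None, None, None, None, None]
scene all 1333 x: [-19. -13.  22.] z: [208. 316.] rect [  4. 261.  50. 114.   0.] slope centre(x vs z) [None, None, None, None, None, None, None, None, None, None, None, None]
top white 0
top all 12
row shift [-10.19   0.86   0.17] turn [  0.02   0.   -12.94] q [-0.75  0.39  0.34  1.74 -0.15  1.03 -0.08]
```

Upright (0°). Carry to the far compartment.

```bash
python3 -m inch '25 -10.2 0.9 0.1 0 0 -12.9;25 -10.2 0.9 0.1 0 0 -12.9;25 -10.2 0.9 0.1 0 0 -12.9;25 -10.2 0.9 0.1 0 0 -12.9;25 -10.2 0.9 0.1 0 0 -12.9;25 -10.2 0.9 0.1 0 0 -12.9;25 -10.2 0.9 0.1 0 0 -12.9;25 -10.2 0.9 0.1 0 0 -12.9;25 -10.2 0.9 0.1 0 0 -12.9;25 -10.2 0.9 0.1 0 0 -12.9'; python3 -m inch '25 0 0 0 0 0 0'; python3 - <<'E'
from h import *
go([.661,-.237,.115],81)
E
```

```text
t: 33.65
eef_pos: [0.6546, -0.2174, 0.4753]
tool_rot: [-0.253, -3.126, -0.003]
ft_force: [1.2, 0.5, -0.9]
gripper_width: 0.311
grasp_force: 25.0
t: 33.75
eef_pos: [0.6538, -0.2244, 0.474]
tool_rot: [-0.269, -3.125, 0.009]
ft_force: [-1.7, -0.9, -1.6]
gripper_width: 0.311
grasp_force: 25.0
row shift [-0.2  -0.2   3.58] turn [-0.07 -0.06 -0.17] q [ 0.22  0.64  0.13  1.29 -0.07  1.21  1.75]
```

```bash
python3 -m inch '25 -0.15 -0.2 0.5 0 0 -0.1;25 -0.15 -0.2 0.5 0 0 -0.1;25 -0.15 -0.2 0.5 0 0 -0.1'; python3 - <<'E'
from h import *
go([.661,-.237,.115],81)
E
```

```text
t: 34.05
eef_pos: [0.6599, -0.226, 0.4511]
tool_rot: [-0.239, -3.127, -0.003]
ft_force: [-0.3, -0.2, -0.9]
gripper_width: 0.313
grasp_force: 25.0
row shift [-0.07 -0.22  3.12] turn [ 0.01 -0.06  0.05] q [ 0.23  0.67  0.12  1.3  -0.08  1.18  1.77]
```

```bash
python3 -m inch '25 -0.05 -0.2 0 0 0 0;25 -0.05 -0.2 0.5 0 0 0;25 -0.05 -0.2 0.5 0 0 0'; python3 - <<'E'
from h import *
go([.661,-.237,.115],81)
E
```

```text
t: 34.35
eef_pos: [0.6605, -0.2367, 0.4266]
tool_rot: [-0.24, -3.128, -0.002]
ft_force: [-1.1, 0.2, -2.9]
gripper_width: 0.317
grasp_force: 25.0
row shift [-0.02 -0.01  2.63] turn [ 0.01 -0.05  0.05] q [ 0.24  0.69  0.12  1.32 -0.08  1.13  1.79]
```

```bash
python3 -m inch '25 0 0 0.7 0 0 0;25 0 0 1.4 0 0 0;25 0 0 2 0 0 0;25 0 0 2.4 0 0 0;25 0 0 2.6 0 0 0;25 0 0 2.62 0 0 0;25 0 0 2.62 0 0 0' 
python3 -m inch '45 0 0 0 0 0 0;45 0 0 0 0 0 0;45 0 0 0 0 0 0;45 0 0 0 0 0 0;45 0 0 -1 0 0 0;45 0 0 -2 0 0 0;45 0 0 -3 0 0 0;45 0 0 -4 0 0 0;45 0 0 -5 0 0 0;45 0 0 -5 0 0 0' 
python3 - <<'E'
from h import *
s=vision.snapshot("top"); W=cloud(s)
for c in ((.487,-.21),(.574,-.2235),(.661,-.237)):
    m=(abs(W[...,2]-.122)<.012)&(np.hypot(W[...,0]-c[0],W[...,1]-c[1])<.04); print(m.sum(),np.median(W[m],0))
# hasp / lid geometry from scene
s=vision.snapshot("scene"); W=cloud(s); d=models.search_frame("hasp",s)[0]; print(d)
l,t,rr,b=map(int,d["rect"]); P=W[t:b,l:rr].reshape(-1,3); P=P[(P[:,2]>.2)]
O=np.array([.574,-.2235]);X=np.array([-.156,-.988]);Y=np.array([.988,-.156]); q=np.c_[(P[:,:2]-O)@X,(P[:,:2]-O)@Y,P[:,2]]
print(np.percentile(q,[1,10,50,90,99],axis=0).round(3))
save(cv2.resize(s["img"][180:460,80:360],None,fx=2,fy=2),"s6.png")
E
```

```text
t: 35.05
eef_pos: [0.662, -0.237, 0.299]
tool_rot: [0.239, 3.13, -0.001]
ft_force: [-0.6, -0.0, -1.5]
gripper_width: 0.31
grasp_force: 25.0
t: 36.05
eef_pos: [0.6618, -0.2374, 0.5567]
tool_rot: [0.239, 3.118, -0.006]
ft_force: [-0.7, 0.3, -0.6]
gripper_width: 0.454
grasp_force: 0.0
128 [ 0.48918571 -0.20913442  0.12637839]
123 [ 0.56443104 -0.21776099  0.12558295]
121 [ 0.65160998 -0.23564194  0.1254263 ]
{'rect': [107.5, 230.9, 141.1, 293.8], 'score': 0.92}
[[ 0.117 -0.039  0.272]
 [ 0.123 -0.019  0.277]
 [ 0.138  0.009  0.302]
 [ 0.156  0.032  0.322]
 [ 0.161  0.04   0.324]]
```

View pics/s6.png

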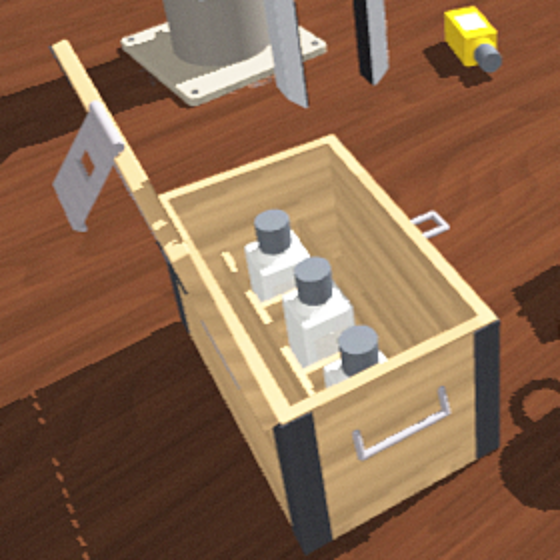

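Crop: all three bottles stand in their compartments; the lid leans open with the hasp at (85,165) folded outward at its middle. I'll push the lid shut from behind with closed fingers, off-centre from the hasp.

```bash
python3 - <<'E'
from h import *
go([.4835,-.4117,.40],81)
E
```

```text
row shift [ 2.98 -4.   -0.66] turn [ 0.   -0.01  0.05] q [ 0.24  0.62  0.13  1.13 -0.08  1.39  1.78]
```

```bash
python3 -m inch '0 0 0 -0.7 0 0 0;0 1 -1.3 -0.7 0 0 0;0 2 -2.7 -0.7 0 0 0;0 3 -4 -0.7 0 0 0;0 3 -4 -0.7 0 0 0;0 3 -4 -0.7 0 0 0;0 3 -4 -0.7 0 0 0;0 3 -4 -0.7 0 0 0' 20; python3 - <<'E'
from h import *
go([.4835,-.4117,.289],81)
E
```

```text
t: 37.0
eef_pos: [0.4817, -0.4126, 0.5808]
tool_rot: [-0.244, -3.129, -0.003]
ft_force: [0.9, 0.5, -0.4]
gripper_width: 0.007
grasp_force: 0.0
row shift [-0.04  0.02  2.24] turn [ 0.02 -0.03  0.01] q [ 0.57  0.49  0.16  1.29 -0.07  1.38  2.14]
```

```bash
python3 -m inch '0 0 0 0.8 0 0 0;0 0 0 1.6 0 0 0;0 0 0 2.2 0 0 0;0 0 0 2.2 0 0 0;0 0 0.5 2.2 0 0 0;0 0 1 2.2 0 0 0;0 0 1.4 2.2 0 0 0;0 0 1.8 2.2 0 0 0;0 0 1.8 2.2 0 0 0'; python3 - <<'E'
from h import *
s=vision.snapshot("scene"); W=cloud(s); v,u=np.mgrid[0:480,0:640]
O=np.array([.574,-.2235]);X=np.array([-.156,-.988]);Y=np.array([.988,-.156]); x=(W[...,:2]-O)@X; y=(W[...,:2]-O)@Y
m=(W[...,2]>.2)&(y>.05)&(y<.14)&(x>.0)&(x<.2)
P=np.c_[x[m],W[...,2][m]]; print(len(P),np.percentile(P,[1,50,99],axis=0), cv2.fitLine(P.astype(np.float32),1,0,.01,.01).ravel())
o=r.get_obs(); print("tool chest x",(o["eef_pos"][:2]-O)@X,(o["eef_pos"][:2]-O)@Y)
E
```

```text
t: 37.9
eef_pos: [0.4983, -0.32, 0.4744]
tool_rot: [0.231, 3.13, 0.0]
ft_force: [-0.2, -0.3, -0.6]
gripper_width: 0.005
grasp_force: 0.0
1650 [[0.08347136 0.20172338]
 [0.09503919 0.28445173]
 [0.0963044  0.31989546]] [ 0.01952663 -0.9998093   0.09507547  0.2695665 ]
tool chest x 0.10845542449684416 -0.06007176243123854
```

Lid is at 90°. Continue along the arc.

```bash
python3 -m inch '0 0 0.35 0.05 0 0 0;0 0 0.65 0.1 0 0 0;0 0 0.95 0.18 0 0 0;0 0 1.25 0.29 0 0 0;0 0 1.52 0.44 0 0 0;0 0 1.78 0.62 0 0 0;0 0 2 0.84 0 0 0;0 0 2.2 1.08 0 0 0;0 0 2.38 1.35 0 0 0;0 0 2.5 1.62 0 0 0';python3 -m inch '0 0 0.08 0.3 0 0 0;0 0 0.12 0.5 0 0 0;0 0 0.12 0.6 0 0 0;0 0 0.12 0.6 0 0 0'; python3 - <<'E'
from h import *
s=vision.snapshot("scene"); W=cloud(s)
O=np.array([.574,-.2235]);X=np.array([-.156,-.988]);Y=np.array([.988,-.156]); x=(W[...,:2]-O)@X; y=(W[...,:2]-O)@Y; z=W[...,2]
m=(abs(y-.09)<.04)&(x>-.08)&(x<.08)&(z>.12); print("lid",m.sum(),np.polyfit(x[m],z[m],1))
m=(abs(y)<.04)&(x>-.13)&(x<-.0)&(z>.178); print("hasp",m.sum(),np.percentile(np.c_[x[m],y[m],z[m]],[1,50,99],axis=0))
E
```

```text
t: 38.95
eef_pos: [0.5155, -0.1972, 0.39]
tool_rot: [-0.238, -3.131, -0.003]
ft_force: [0.9, -0.2, 1.5]
gripper_width: 0.008
grasp_force: 1.0
t: 39.35
eef_pos: [0.5157, -0.1915, 0.3619]
tool_rot: [-0.238, -3.129, -0.005]
ft_force: [-2.1, 4.8, 11.8]
gripper_width: 0.006
grasp_force: 6.0
lid 4394 [0.00308854 0.16089009]
hasp 8401 [[-1.00231024e-01 -3.97223616e-02  1.92257951e-01]
 [-2.69760336e-02 -2.69985144e-02  4.57560107e-01]
 [-4.92668239e-04  2.23384728e-02  5.77236304e-01]]
```

Lid is flat (slope 0.003 rad). Now go behind the hasp, at y = −27 mm (clear of the staple) to sweep it over.

```bash
cat >> h.py <<'E'
O=np.array([.574,-.2235]);X=np.array([-.156,-.988]);Y=np.array([.988,-.156])
def tipc():
    o=r.get_obs(); p=o["eef_pos"]+R.from_rotvec(o["tool_rot"]).apply([0,0,.1992]); q=np.array([(p[:2]-O)@X,(p[:2]-O)@Y,p[2]])
    print("tip chest",np.round(q*1000),"F",np.round(o["ft_force"],1)); return q
E
python3 -m inch '0 0 0 -0.8 0 0 0;0 0 0 -1.6 0 0 0;0 0 0 -1.6 0 0 0;0 0 0 -1.6 0 0 0'; python3 - <<'E'
from h import *
tipc(); t=O-.020*X-.027*Y; go([*t,.186+.019],81)
s=vision.snapshot("scene"); W=cloud(s); x=(W[...,:2]-O)@X; y=(W[...,:2]-O)@Y; z=W[...,2]
m=(abs(y)<.035)&(x>-.13)&(x<-.0)&(z>.17)&(z<.225); print("hasp",m.sum(),np.percentile(np.c_[x[m],y[m],z[m]],[1,50,99],axis=0).round(3))
E
```

```text
t: 39.8
eef_pos: [0.5159, -0.1932, 0.4415]
tool_rot: [-0.24, -3.132, -0.0]
ft_force: [-0.4, -0.1, 0.2]
gripper_width: 0.005
grasp_force: 0.0
tip chest [-21. -62. 242.] F [-0.4 -0.1  0.2]
row shift [-0.7  -0.02  1.13] turn [ 0.   -0.    0.05] q [ 0.22  0.45  0.12  1.75 -0.06  0.95  1.79]
hasp 330 [[-0.078 -0.023  0.17 ]
 [-0.055  0.009  0.195]
 [-0.044  0.034  0.202]]
```

```bash
python3 -m inch '0 -0.7 0 0 0 0 0;0 -0.7 0 0.6 0 0 0;0 -0.7 0 1.13 0 0 0;0 -0.7 0 1.13 0 0 0'; python3 -m inch '0 0 0.4 -0.05 0 0 0;0 0 0.8 -0.1 0 0 0;0 0 1.1 -0.2 0 0 0;0 0 1.4 -0.28 0 0 0;0 0 1.6 -0.25 0 0 0;0 0 1.8 -0.1 0 0 0;0 0 2 0.15 0 0 0;0 0 2.18 0.5 0 0 0;0 0 2.18 0.5 0 0 0'; python3 - <<'E'
from h import *
tipc()
for n in ("scene","top"):
    s=vision.snapshot(n); W=cloud(s); x=(W[...,:2]-O)@X; y=(W[...,:2]-O)@Y; z=W[...,2]
    m=(abs(y)<.028)&(x>-.16)&(x<-.095)&(z>.1)&(z<.225); print("hasp",m.sum(),np.percentile(np.c_[x[m],y[m],z[m]],[1,50,99],axis=0).round(3).tolist())
E
```

```text
t: 40.25
eef_pos: [0.5491, -0.1978, 0.3798]
tool_rot: [-0.239, -3.121, -0.004]
ft_force: [-0.1, -0.2, -0.1]
gripper_width: 0.004
grasp_force: 0.0
t: 41.15
eef_pos: [0.5667, -0.089, 0.357]
tool_rot: [-0.236, -3.127, -0.002]
ft_force: [-0.8, -0.3, -1.3]
gripper_width: 0.006
grasp_force: 0.0
tip chest [-132.  -29.  158.] F [-0.8 -0.3 -1.3]
hasp 1110 [[-0.151, -0.026, 0.128], [-0.127, -0.016, 0.157], [-0.096, 0.027, 0.224]]
hasp 30 [[-0.153, -0.027, 0.153], [-0.15, 0.005, 0.158], [-0.146, 0.021, 0.162]]
```

```bash
python3 -m inch '0 -0.08 0.12 0.2 0 0 0;0 -0.08 0.2 0.42 0 0 0;0 -0.08 0.06 0.65 0 0 0;0 -0.08 -0.1 0.8 0 0 0;0 -0.08 -0.3 0.95 0 0 0;0 -0.08 -0.5 1 0 0 0;0 -0.08 -0.56 1 0 0 0;0 -0.08 -0.56 1 0 0 0'; python3 - <<'E'
from h import *
tipc()
s=vision.snapshot("top"); W=cloud(s); x=(W[...,:2]-O)@X; y=(W[...,:2]-O)@Y; z=W[...,2]
m=(abs(y)<.028)&(x>-.16)&(x<-.088)&(z>.08)&(z<.225); print("hasp",m.sum(),np.percentile(np.c_[x[m],y[m],z[m]],[1,50,99],axis=0).round(3).tolist())
E
```

```text
t: 42.05
eef_pos: [0.5673, -0.1164, 0.3095]
tool_rot: [-0.237, -3.131, -0.009]
ft_force: [1.4, 8.9, -1.7]
gripper_width: 0.008
grasp_force: 4.8
tip chest [-106.  -24.  110.] F [ 1.4  8.9 -1.7]
hasp 8 [[-0.155, -0.027, 0.13], [-0.128, -0.02, 0.21], [-0.121, 0.004, 0.224]]
```

```bash
python3 -m inch '0 0 -0.04 0 0 0 0;0 0 -0.04 0 0 0 0;0 0 -0.04 0 0 0 0'; python3 -m inch '0 0 0.7 0 0 0 0;0 0 1.4 0 0 0 0;0 0 1.4 -1 0 0 0;0 0 1.4 -2 0 0 0;0 0 2.4 -3 0 0 0;0 0 3.4 -3 0 0 0;0 0 4 -3 0 0 0;0 0 4 -3 0 0 0'; python3 - <<'E'
from h import *
tipc()
s=vision.snapshot("top"); W=cloud(s); x=(W[...,:2]-O)@X; y=(W[...,:2]-O)@Y; z=W[...,2]
m=(abs(y)<.026)&(x>-.16)&(x<-.08)&(z>.08)&(z<.2); print("front pts",np.c_[x[m],y[m],z[m]].round(3)[np.argsort(x[m])][:40].tolist())
I=s["img"].astype(int)
m=(abs(W[...,2]-.163)<.006)&(abs(x)<.1)&(abs(y)<.16); print("lid rect",cv2.minAreaRect((W[m][:,:2]*1000).astype(np.float32)))
m=(W[...,2]>.125)&(W[...,2]<.15)&(W[...,0]>.62)&(W[...,0]<.75)&(W[...,1]>.1)&(W[...,1]<.2); print("pin top",np.median(W[m],0),(W[m].min(0)+W[m].max(0))/2,m.sum())
b=(W[...,2]>.08)&(abs(W[...,0]-.69)<.04)&(abs(W[...,1]-.145)<.03)&(I.max(-1)<70); P=W[b]; print("handle all",P.mean(0),P[P[:,2]>.12].mean(0),P[P[:,2]<.11].mean(0),len(P))
save(cv2.resize(s["img"][150:280,330:500],None,fx=4,fy=4,interpolation=2),"t7.png")
E
```

```text
t: 42.4
eef_pos: [0.5673, -0.1167, 0.3095]
tool_rot: [-0.235, -3.131, -0.012]
ft_force: [1.7, 12.8, -1.0]
gripper_width: 0.006
grasp_force: 6.4
t: 43.2
eef_pos: [0.5977, 0.0834, 0.4609]
tool_rot: [0.224, 3.132, 0.009]
ft_force: [-0.1, 0.3, -0.5]
gripper_width: 0.006
grasp_force: 0.0
tip chest [-308.  -24.  262.] F [-0.1  0.3 -0.5]
front pts [[-0.121, 0.005, 0.129], [-0.121, 0.002, 0.13], [-0.12, -0.001, 0.132], [-0.12, -0.004, 0.132], [-0.12, 0.009, 0.135], [-0.12, 0.013, 0.129], [-0.12, -0.006, 0.131], [-0.119, -0.01, 0.135], [-0.119, -0.012, 0.134], [-0.119, 0.008, 0.129], [-0.119, 0.001, 0.135], [-0.119, 0.005, 0.131], [-0.118, -0.0, 0.131], [-0.118, -0.004, 0.133], [-0.117, 0.014, 0.129], [-0.117, -0.005, 0.128], [-0.116, 0.011, 0.128], [-0.116, -0.008, 0.13], [-0.116, 0.008, 0.13], [-0.116, -0.011, 0.13], [-0.116, -0.014, 0.133], [-0.116, 0.005, 0.13], [-0.116, 0.002, 0.131], [-0.115, 0.013, 0.132], [-0.114, 0.011, 0.131], [-0.114, -0.008, 0.133], [-0.114, -0.011, 0.133], [-0.114, 0.009, 0.128], [-0.113, -0.013, 0.131], [-0.112, 0.01, 0.134], [-0.111, 0.009, 0.13], [-0.111, -0.01, 0.131], [-0.111, -0.012, 0.129], [-0.11, 0.011, 0.134], [-0.109, -0.01, 0.132], [-0.108, 0.01, 0.127], [-0.108, -0.011, 0.127], [-0.107, 0.012, 0.132], [-0.107, 0.009, 0.134], [-0.106, -0.009, 0.132]]
lid rect ((574.2711181640625, -220.0497589111328), (183.20118713378906, 281.1318054199219), 81.0811767578125)
pin top [0.69114635 0.15276332 0.13334599] [0.69114635 0.15276332 0.13334599] 2
handle all [nan nan nan] [nan nan nan] [nan nan nan] 0<stdin>:8: RuntimeWarning: Mean of empty slice.
  ret = um.true_divide(
```

View pics/t7.png

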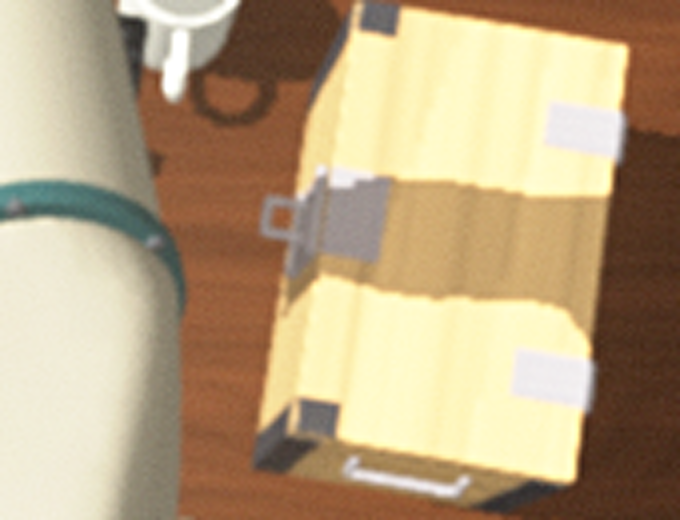

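Top crop: the hasp lies down with the staple (275,215) through it, and the lid is shut. Now the pin, at about (0.691, 0.144).

```bash
python3 - <<'E'
from h import *
go([.691,.144,.22],-9)
E
```

```text
row shift [-1.66  1.55  1.21] turn [ 1.000e-02  2.000e-02 -1.789e+01] q [-0.25  0.51  0.12  1.59 -0.07  1.05  1.31]
```

```bash
python3 -m inch '60 -1.65 1.55 0 0 0 18.1;60 -1.65 1.55 0 0 0 18.1;60 -1.65 1.55 0 0 0 18.1;60 -1.65 1.55 0 0 0 18.1;60 -1.65 1.55 0 0 0 18.1;60 -1.65 1.55 0 0 0 18.1;60 -1.65 1.55 0 0 0 18.1;60 -1.65 1.55 0 0 0 18.1;60 -1.65 1.55 0.6 0 0 18.1;60 -1.65 1.55 1.2 0 0 18.1'; python3 -m inch '60 0 0 0 0 0 0;60 0 0 0 0 0 0;60 0 0 0 0 0 0'; python3 - <<'E'
from h import *
go([.691,.144,.22],-9)
for n in ("scene","wrist"):
    s=vision.snapshot(n)
    for d in models.search_frame("pin",s)[:3]: print(n,round(d["score"],2),np.round(d["rect"]))
    if n=="scene":
        W=cloud(s); I=s["img"].astype(int); b=(W[...,2]>.08)&(W[...,2]<.14)&(abs(W[...,0]-.69)<.04)&(abs(W[...,1]-.145)<.03)&(I.max(-1)<80); P=W[b]; print(len(P),P.mean(0),P.min(0),P.max(0),s["position"])
    else:
        save(s["img"],"w8.png")
        for p in ([.691,.144,.135],[.691,.144,.075]):
            c=att(s).T@(np.array(p)-s["position"]); c=c*[1,-1,-1]; th=np.arctan2(np.hypot(c[0],c[1]),c[2]); ph=np.arctan2(c[1],c[0]); print("proj",s["cx"]+s["fx"]*th*np.cos(ph),s["cy"]+s["fy"]*th*np.sin(ph))
E
```

```text
t: 44.25
eef_pos: [0.6912, 0.1373, 0.4003]
tool_rot: [2.319, 2.116, 0.001]
ft_force: [-1.0, 1.0, -0.5]
gripper_width: 0.602
grasp_force: 0.0
t: 44.55
eef_pos: [0.6914, 0.1393, 0.4019]
tool_rot: [2.308, 2.129, 0.003]
ft_force: [-0.0, -0.1, 0.4]
gripper_width: 0.596
grasp_force: 0.0
row shift [ 0.09 -0.02  0.04] turn [ 0.03 -0.    0.88] q [-0.49  0.76  0.49  1.35 -0.37  1.11 -0.03]
scene 0.66 [425. 252. 439. 282.]
228 [0.69871545 0.13802492 0.11070191] [0.68812693 0.13064628 0.0800181 ] [0.70501791 0.1511418  0.13577335] [ 1.10262629 -0.505893    0.6777562 ]
wrist 0.98 [307. 215. 336. 260.]
proj 317.9114377173814 249.27670453522916
proj 318.0824997358719 229.88584787642012
```

```bash
python3 - <<'E'
from h import *
go([.6935,.1445,.115],-9)
E
```

```text
row shift [0.09 0.04 2.13] turn [ 0.02 -0.01  0.87] q [-0.49  0.76  0.49  1.35 -0.37  1.11 -0.03]
```

```bash
python3 -m inch '60 0.09 0.04 0.7 0 0 0.9;60 0.09 0.04 1.4 0 0 0.9;60 0.09 0.04 1.9 0 0 0.9;60 0.09 0.04 2.05 0 0 0.9;60 0.09 0.04 2.05 0 0 0.9;15 0.09 0.04 2.05 0 0 0.9;15 0.09 0.04 2.05 0 0 0.9;15 0.09 0.04 2.05 0 0 0.9;15 0.09 0.04 2.05 0 0 0.9;15 0.09 0.04 2.05 0 0 0.9' 30; python3 -m inch '15 0 0 0 0 0 0;15 0 0 0 0 0 0'; python3 - <<'E'
from h import *
go([.5905,-.1188,.119],-9)
E
python3 -m inch '15 0 0 -0.5 0 0 0;15 0 0 -1 0 0 0;15 0 0 -1.5 0 0 0;15 0 0 -2 0 0 0;15 0 0 -2.5 0 0 0;15 0 0 -2.8 0 0 0;15 0 0 -2.8 0 0 0'
```

```text
t: 45.75
eef_pos: [0.6931, 0.1449, 0.2981]
tool_rot: [2.392, 2.036, 0.001]
ft_force: [-0.2, -0.7, 0.6]
gripper_width: 0.21
grasp_force: 0.3
t: 45.95
eef_pos: [0.6932, 0.1449, 0.2979]
tool_rot: [2.392, 2.036, 0.001]
ft_force: [-0.6, 0.6, 1.8]
gripper_width: 0.187
grasp_force: 30.0
row shift [-5.53 -1.18 -0.02] turn [ 0.01 -0.   -0.04] q [-0.49  0.87  0.46  1.44 -0.44  0.94 -0.06]
t: 46.65
eef_pos: [0.6935, 0.1447, 0.4397]
tool_rot: [2.391, 2.035, 0.005]
ft_force: [0.1, 0.5, -0.7]
gripper_width: 0.184
grasp_force: 30.0
```

```bash
python3 -m inch '15 -1 -0.2 0 0 0 0;15 -2 -0.4 0 0 0 0;15 -3 -0.6 0 0 0 0;15 -4 -0.8 0 0 0 0;15 -4.8 -1 0 0 0 0;15 -5.3 -1.15 0 0 0 0;15 -5.53 -1.18 0 0 0 0;15 -5.53 -1.18 0 0 0 0;15 -5.53 -1.18 0 0 0 0'; python3 - <<'E'
from h import *
go([.5905,-.1188,.119],-9); tipc()
for n in ("scene","top"):
    s=vision.snapshot(n); W=cloud(s); x=(W[...,:2]-O)@X; y=(W[...,:2]-O)@Y; z=W[...,2]; I=s["img"].astype(int)
    m=(abs(y)<.03)&(x>-.15)&(x<-.085)&(z>.15)&(z<.225)&(I.min(-1)>60); 
    print(n,"shank z",[(h,m2.sum(),np.c_[x[m2],y[m2]].mean(0).round(4).tolist()) for h in (160,170,180,190,200,208) for m2 in [m&(abs(z*1000-h)<5)] if m2.sum()>2])
    m=(abs(y)<.03)&(x>-.15)&(x<-.1)&(z>.12)&(z<.14); print("staple",m.sum(),np.percentile(np.c_[x[m],y[m],z[m]],[3,97],axis=0).round(4).tolist())
    save(cv2.resize(s["img"][170:330,230:400],None,fx=3.5,fy=3.5,interpolation=2) if n=="scene" else s["img"],"p9%s.png"%n)
E
```

```text
t: 47.55
eef_pos: [0.5914, -0.1167, 0.4368]
tool_rot: [-2.389, -2.038, -0.001]
ft_force: [0.3, 0.4, -0.5]
gripper_width: 0.187
grasp_force: 30.0
row shift [-0.05 -0.01  2.76] turn [-0.01 -0.02 -0.01] q [-0.18  0.58  0.53  1.63 -0.33  1.03  0.3 ]
tip chest [-108.    0.  238.] F [ 0.3  0.4 -0.5]
scene shank z [(160, np.int64(79), [-0.0913, 0.0037]), (170, np.int64(19), [-0.1056, 0.0044]), (180, np.int64(20), [-0.105, 0.0043]), (190, np.int64(27), [-0.1056, 0.0043]), (200, np.int64(11), [-0.1057, 0.0044]), (208, np.int64(71), [-0.1032, 0.0077])]
staple 70 [[-0.119, -0.0059, 0.1257], [-0.1028, 0.0191, 0.1311]]
top shank z []Traceback (most recent call last):
  File "<stdin>", line 7, in <module>
    return _quantile_unchecked(
        a, q, axis, out, overwrite_input, method, keepdims, weights)
    return _ureduce(a,
                    func=_quantile_ureduce_func,
    ...<5 lines>...
                    overwrite_input=overwrite_input,
                    method=method)
    r = func(a, **kwargs)
    result = _quantile(arr,
                       quantiles=q,
    ...<2 lines>...
                       out=out,
                       weights=wgt)
    slices_having_nans = np.isnan(arr[-1, ...])
                                  ~~~^^^^^^^^^
IndexError: index -1 is out of bounds for axis 0 with size 0
```

View pics/p9scene.png

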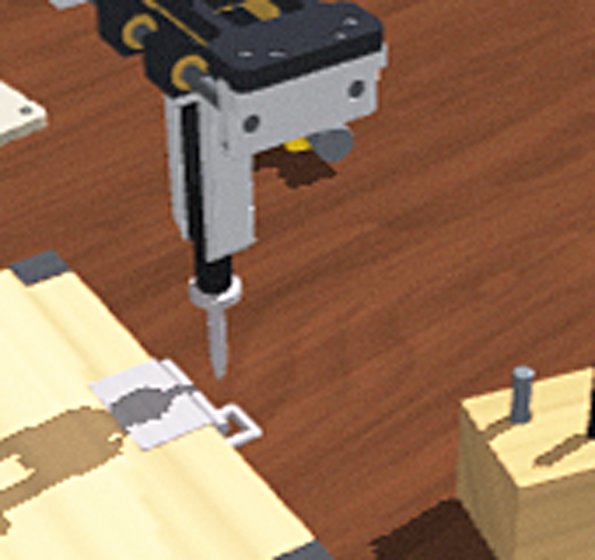

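Crop: pin tip at (220,378), held straight above the staple, whose outer bar runs (235,405)–(262,432). I'll compare rays numerically.

```bash
python3 - <<'E'
from h import *
s=vision.snapshot("scene"); A=att(s)
def ray(px,py,z):
    u,v=230+px/3.5,170+py/3.5; d=A@np.array([(u-s["cx"])/s["fx"],-(v-s["cy"])/s["fy"],-1]); p=np.array(s["position"])+d*(z-s["position"][2])/d[2]
    return [round(float(1000*q),1) for q in ((p[:2]-O)@X,(p[:2]-O)@Y)]
print("corners far/near",ray(237,403,.1315),ray(262,432,.1315),"tip",ray(220,378,.159))
def proj(x,y,z):
    p=np.array([*(O+x*X+y*Y),z]); c=A.T@(p-s["position"]); return [round(float(k)) for k in (3.5*(s["cx"]-s["fx"]*c[0]/c[2]-230),3.5*(s["cy"]+s["fy"]*c[1]/c[2]-170))]
print("nominal outer corners",proj(-.12,-.0135,.1315),proj(-.12,.0135,.1315),"eye",proj(-.106,0,.1315),"lid front far/near",proj(-.085,-.14,.1625),proj(-.085,.14,.1625))
# silver staple pixels outside the lid
I=s["img"].astype(int); v,u=np.mgrid[0:480,0:640]; m=(I.min(-1)>130)&(I.max(-1)-I.min(-1)<30)&(u>288)&(u<308)&(v>280)&(v<302); print([(3.5*(a-230),3.5*(b-170)) for a,b in ((u[m].min(),v[m][u[m].argmin()]),(u[m].max(),v[m][u[m].argmax()]),(u[m][v[m].argmin()],v[m].min()),(u[m][v[m].argmax()],v[m].max()))])
E
```

```text
corners far/near [-120.1, -2.7] [-119.1, 22.7] tip [-106.8, 5.4]
nominal outer corners [226, 391] [254, 421] eye [215, 416] lid front far/near [47, 243] [337, 560]
[(np.float64(206.5), np.float64(402.5)), (np.float64(259.0), np.float64(430.5)), (np.float64(206.5), np.float64(402.5)), (np.float64(227.5), np.float64(441.0))]
```

```bash
python3 - <<'E'
from h import *
s=vision.snapshot("wrist"); A=att(s); z=s["range_z"]; v,u=np.mgrid[0:480,0:640]
a=(u-s["cx"])/s["fx"]; b=(v-s["cy"])/s["fy"]; th=np.hypot(a,b)+1e-9; k=np.tan(th)/th
W=np.stack([a*k*z,-b*k*z,-z],-1)@A.T+np.array(s["position"]); W[z==0]=np.nan
x=(W[...,:2]-O)@X*1000; y=(W[...,:2]-O)@Y*1000; h=W[...,2]*1000
def st(n,m): print(n,m.sum(),np.percentile(np.c_[x[m],y[m],h[m]],[2,50,98],axis=0).round(1).tolist() if m.sum() else "")
I=s["img"].astype(int); gray=I.max(-1)-I.min(-1)<30
m=(abs(h-130)<8)&(x<-97)&(x>-130)&(abs(y)<40); st("staple",m)
for lo,hi in ((-124,-113),(-113,-97)):
    mm=m&(x>lo)&(x<hi); print(lo,np.histogram(y[mm],bins=np.arange(-24,28,3)))
st("shank",(h>160)&(h<203)&(x<-95)&(x>-125)&(abs(y)<14))
st("hasp top/hinge",(abs(h-156)<6)&(x<-86)&(x>-100)&(abs(y)<45))
st("lidfront",(abs(h-163)<4)&(x<-40)&(abs(y)<200))
for d in models.search_frame("pin",s)[:2]+models.search_frame("staple_eye",s)[:2]+models.search_frame("chest",s)[:1]: print(d)
E
```

```text
staple 580 [[-121.3, -9.9, 128.8], [-113.0, 2.8, 131.0], [-97.8, 17.2, 132.7]]
-124 (array([ 0,  0,  0,  0, 19, 33, 39, 24, 24, 22, 26, 32, 44, 28,  0,  0,  0]), array([-24, -21, -18, -15, -12,  -9,  -6,  -3,   0,   3,   6,   9,  12,
        15,  18,  21,  24,  27]))
-113 (array([ 0,  0,  0,  0, 38, 58, 57,  0,  0,  0,  0, 19, 77, 40,  0,  0,  0]), array([-24, -21, -18, -15, -12,  -9,  -6,  -3,   0,   3,   6,   9,  12,
        15,  18,  21,  24,  27]))
shank 56 [[-112.8, -2.9, 167.3], [-112.0, 0.5, 176.5], [-110.1, 3.9, 181.7]]
hasp top/hinge 622 [[-96.1, -43.3, 150.4], [-91.0, 17.4, 159.3], [-86.4, 43.1, 161.8]]
lidfront 12575 [[-88.9, -132.1, 160.0], [-69.2, 26.9, 162.7], [-43.3, 138.4, 164.6]]
{'rect': [298.6, 249.5, 341.6, 341.0], 'score': 0.78}
{'rect': [145.0, 224.1, 500.0, 434.2], 'score': 0.58}
```

The wrist depth puts the staple's centre at y ≈ +3.6 mm relative to my frame, pin at +0.5; shift +3.5 mm along tool y and lower.

```bash
python3 -m inch '15 -0.02 0.07 0 0 0 0;15 -0.02 0.07 0.3 0 0 0;15 -0.02 0.07 0.6 0 0 0;15 -0.02 0.07 0.8 0 0 0;15 -0.02 0.07 0.8 0 0 0'; python3 -m inch '15 0 0 0.2 0 0 0;15 0 0 0.4 0 0 0;15 0 0 0.6 0 0 0;15 0 0 0.7 0 0 0;15 0 0 0.7 0 0 0'; python3 - <<'E'
from h import *
tipc(); print(r.get_obs()["eef_pos"])
E
```

```text
t: 48.4
eef_pos: [0.5937, -0.1199, 0.3962]
tool_rot: [-2.391, -2.035, 0.003]
ft_force: [-0.1, 0.1, -1.4]
gripper_width: 0.186
grasp_force: 30.0
t: 48.9
eef_pos: [0.5936, -0.1195, 0.3614]
tool_rot: [-2.39, -2.035, 0.001]
ft_force: [0.9, 2.4, -2.0]
gripper_width: 0.188
grasp_force: 30.0
tip chest [-106.    3.  162.] F [ 0.9  2.4 -2. ]
[ 0.5936288  -0.11953622  0.36136343]
```

```bash
python3 -m inch '15 0 0 0.03 0 0 0;40 0 0 0.03 0 0 0;40 0 0 0.03 0 0 0;40 0 0 0.03 0 0 0;40 0 0 0.03 0 0 0;40 0 0 -1 0 0 0;40 0 0 -2 0 0 0;40 0 0 -3 0 0 0;40 0 0 -4 0 0 0;40 0 0 -4 0 0 0'; python3 -m inch '40 1 0 0 0 0 0;40 2 0 0 0 0 0;40 3 0 0 0 0 0;40 3 0 0 0 0 0;40 3 0 0 0 0 0'; python3 - <<'E'
from h import *
for n in ("scene","top"):
    s=vision.snapshot(n); W=cloud(s); x=(W[...,:2]-O)@X*1000; y=(W[...,:2]-O)@Y*1000; z=W[...,2]*1000; I=s["img"].astype(int); dark=I.max(-1)<90
    m=dark&(abs(y)<40)&(x>-140)&(x<-75)&(z>128)&(z<230)
    print(n,"handle",m.sum(),[(h,int(k.sum()),x[k].mean().round(1),y[k].mean().round(1)) for h in (140,155,170,185,195) for k in [m&(abs(z-h)<6)] if k.sum()>2],"ztop",z[m].max() if m.any() else 0)
    k=(abs(y-90)<35)&(abs(x)<70)&(z>140)&(z<220); print("lid slope",np.polyfit(x[k],z[k],1).round(3))
    k=(abs(abs(y)-21)<6)&(x<-80)&(x>-110)&(z>95)&(z<150); print("hasp face",k.sum(),np.percentile(x[k],[5,50,95]).round(1) if k.any() else "")
print(r.get_obs()["ft_force"],vision.snapshot("top")["shot"])
E
```

```text
t: 49.9
eef_pos: [0.5944, -0.1217, 0.5699]
tool_rot: [2.385, 2.029, 0.012]
ft_force: [0.8, -0.5, -0.3]
gripper_width: 0.398
grasp_force: 0.0
t: 50.4
eef_pos: [0.6179, 0.0293, 0.5616]
tool_rot: [-2.389, -2.039, 0.002]
ft_force: [1.1, -0.4, 0.5]
gripper_width: 0.399
grasp_force: 0.0
scene handle 274 [(140, 11, np.float64(-107.5), np.float64(11.9)), (155, 47, np.float64(-101.8), np.float64(11.0)), (170, 57, np.float64(-101.6), np.float64(10.9)), (185, 61, np.float64(-101.6), np.float64(10.7)), (195, 73, np.float64(-103.0), np.float64(7.5))] ztop 195.9683488943257
lid slope [5.00000e-03 1.60895e+02]
hasp face 22 [-108.4 -105.2 -102. ]
top handle 68 [(155, 8, np.float64(-105.8), np.float64(-6.7)), (170, 7, np.float64(-106.4), np.float64(-6.9)), (185, 11, np.float64(-107.6), np.float64(-6.0)), (195, 38, np.float64(-105.7), np.float64(-1.6))] ztop 201.2602660272802
lid slope [3.00000e-03 1.63021e+02]
hasp face 26 [-96.6 -93.3 -86.2]
[ 0.24981107 -0.5262683  -0.31936579] 57
```

The handle top is at 196 mm, which matches the collar resting on the staple. The pin is upright and the lid is shut.

```bash
python3 -c "
from workcell import hand_in; print(hand_in())"
```

```text
the job is handed in; nothing more can be done
None
```

I handed the job in without a returned verdict: my last camera and depth checks had all three bottles upright in their compartments, the lid shut, the hasp down and the pin resting in the staple, and I never touched or re-measured the mug and mouse.

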